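# Lean the washed pan lids on the drying carriage and park it over the drain

### The job

The drying carriage stands braked: flick its red brake pedal fully up, slide the carriage so its red pointer is in line with the green mark and kick the brake fully down; then take every pan lid lying on the bench and lean it on the carriage, side by side, a short edge down on the deck behind the white front lip, the back against the steel rod and the handle outward. With all lids leaning, flick the brake fully up, slide the loaded carriage until the pointer is in line with the blue mark and kick the brake fully down again; never force the carriage along with the brake down, leave the lids leaning there, and leave the bottle, mug, scrub block and bowl where they stand.

Things in the scene. Friction and masses are not known exactly. Their poses are not given: they have to be found in the camera images.
- lid_red: red plastic pan lid, flat slab 130 (x) x 90 (y) x 6 mm, 0.1 to 0.25 kg, starts flat on the bench, handle up; absent in some runs. Origin: centre of the underside, z out of the top. Black bar handle in its middle, 48 mm long in x, 14 mm wide in y, 28 to 40 mm above the underside, on two 10 mm posts (12 mm wide in y) 17 mm either side of the middle
- lid_yellow: yellow plastic pan lid, flat slab 130 (x) x 90 (y) x 6 mm, 0.1 to 0.25 kg, starts flat on the bench, handle up; absent in some runs. Origin: centre of the underside, z out of the top. Black bar handle in its middle, 48 mm long in x, 14 mm wide in y, 28 to 40 mm above the underside, on two 10 mm posts (12 mm wide in y) 17 mm either side of the middle
- lid_white: white plastic pan lid, flat slab 130 (x) x 90 (y) x 6 mm, 0.1 to 0.25 kg, starts flat on the bench, handle up; absent in some runs. Origin: centre of the underside, z out of the top. Black bar handle in its middle, 48 mm long in x, 14 mm wide in y, 28 to 40 mm above the underside, on two 10 mm posts (12 mm wide in y) 17 mm either side of the middle
- load_mark: green plastic clip, 18 x 20 x 22 mm, fixed on the bench along the rail's far edge (away from the robot): where the carriage is loaded. Origin at the centre of its foot, y along the rail. Green and blue change sides from run to run
- drain_mark: blue plastic clip, same size and axes: where the carriage stands to drain
- pointer (a point): top of the free end of the red pointer (6 mm wide) that sticks out 25 mm from the middle of the carriage's far edge, 43 mm above the bench, passing over the marks; x across the rail away from the robot, y along the rail, z up. In line with a mark when their positions along the rail agree
- bay_1 (a point): point on the carriage's deck, 45 mm above the bench, 4 mm behind the inner face of the white front lip, in the middle of the bay nearest the push tab. Axes as the pointer. Deck 320 mm long along y; lip 6 mm thick, its top 16 mm above the deck
- bay_2 (a point): the same in the middle bay (104 mm further along +y). The 12 mm round steel rod to lean on runs the deck's whole length, its axis 71 mm behind these bay points in x and 63 mm above them; its end posts stand 155 mm either side of this point in y
- bay_3 (a point): the same in the last bay (104 mm further), next to the brake. A lid leaning well slopes at 45 degrees, the lower edge of its underside at the bay points, so its origin is 46 mm behind (x) and 46 mm above them
- push_tab (a point): middle of the top of the black upright tab at the carriage's -y end, for sliding the carriage: 14 mm thick along the rail (y), 30 mm wide (x), 60 mm tall, top 105 mm above the bench, with about 30 mm free before the deck end. Hold or push it; the free carriage takes 4 to 6 N
- carriage (a joint): position of the carriage along the rail in m, growing to the rail's +y, range -0.12 to 0.12. Stays where left; held by the brake when that is down
- brake_pedal (a point): middle of the red pedal at the end of the brake lever at the carriage's +y end: 24 mm wide (x), 32 mm long and 10 mm thick, 64 mm from the hinge. Its axes turn with the lever; use its position
- brake_hinge (a point): the brake lever's hinge, axis along the carriage's x, 55 mm above the bench, axes as the pointer. The lever points to +y from here; locked it lies level, with free space beside it and 25 mm under the pedal above the rail beam (beam top 25 mm above the bench, 50 mm wide)
- brake (a joint): angle of the brake lever in rad: 0 fully up (released, 52 degrees above level), 0.9 fully down (locked, level). Stays where it is left; its stiffness takes about 5 N at the pedal, up to about 12 N over the last 0.05 rad, where the rubber shoe bites on the rail. Starts down. Kicked carelessly, the pedal drags the free carriage along
- detergent: orange detergent bottle, 72 mm across, 190 mm tall, on the right; leave alone. Origin under its middle
- measuring_cup: white plastic mug, 80 mm across, 90 mm tall, on the left; leave alone. Origin under its middle
- scrub_block: green scrubbing block 100 x 65 x 30 mm, on the right; leave alone. Origin under its middle
- steel_bowl: steel bowl 140 mm across, 60 mm tall, beyond the rail; leave alone. Origin under its middle
Things that resemble listed ones, but are neither listed nor needed, are in the scene too. Leave any purple look-alike of the lid_white alone.

How it is judged:
On the way, in this order (a step that is already met when the one before it is completed fails the run):
1. the brake is flicked up (value of joint brake below 0.25 rad), for 0.1 s.
2. the pointer is in line with the green mark (8 mm) and the brake is down (y of pointer in the frame of load_mark between -0.008 and 0.008 m and value of joint brake above 0.78 rad), for 0.2 s.
3. every lid leans on the carriage, still braked at the green mark (all of step 2 and x of lid_red in the frame of bay_2 between 0.028 and 0.066 m and y of lid_red in the frame of bay_2 between -0.14 and 0.14 m and z of lid_red in the frame of bay_2 between 0.028 and 0.066 m and angle between lid_red's own z axis and vertical between 0.55 and 1.02 rad and linear speed of each of lid_red, lid_yellow, lid_white below 0.03 m/s and x of lid_yellow in the frame of bay_2 between 0.028 and 0.066 m and y of lid_yellow in the frame of bay_2 between -0.14 and 0.14 m and z of lid_yellow in the frame of bay_2 between 0.028 and 0.066 m and angle between lid_yellow's own z axis and vertical between 0.55 and 1.02 rad and x of lid_white in the frame of bay_2 between 0.028 and 0.066 m and y of lid_white in the frame of bay_2 between -0.14 and 0.14 m and z of lid_white in the frame of bay_2 between 0.028 and 0.066 m and angle between lid_white's own z axis and vertical between 0.55 and 1.02 rad), for 0.3 s.
4. the brake is flicked up again (value of joint brake below 0.25 rad), for 0.1 s.
5. the pointer is in line with the blue mark (8 mm), the brake still up (y of pointer in the frame of drain_mark between -0.008 and 0.008 m and value of joint brake below 0.25 rad), for 0.2 s.
At the end, for the whole second after the job is handed in: Pointer within 8 mm of the blue mark along the rail, brake joint above 0.78 rad, and every lid present leaning at rest on the deck: 32 to 58 degrees from flat, handle outward, its origin 28 to 66 mm behind and above the bay points and within 140 mm of bay_2 along the rail (x of lid_red in the frame of bay_2 between 0.028 and 0.066 m and y of lid_red in the frame of bay_2 between -0.14 and 0.14 m and z of lid_red in the frame of bay_2 between 0.028 and 0.066 m and angle between lid_red's own z axis and vertical between 0.55 and 1.02 rad and linear speed of each of lid_red, lid_yellow, lid_white below 0.03 m/s and x of lid_yellow in the frame of bay_2 between 0.028 and 0.066 m and y of lid_yellow in the frame of bay_2 between -0.14 and 0.14 m and z of lid_yellow in the frame of bay_2 between 0.028 and 0.066 m and angle between lid_yellow's own z axis and vertical between 0.55 and 1.02 rad and x of lid_white in the frame of bay_2 between 0.028 and 0.066 m and y of lid_white in the frame of bay_2 between -0.14 and 0.14 m and z of lid_white in the frame of bay_2 between 0.028 and 0.066 m and angle between lid_white's own z axis and vertical between 0.55 and 1.02 rad and y of pointer in the frame of drain_mark between -0.008 and 0.008 m and value of joint brake above 0.78 rad and velocity of joint carriage below 0.01 m/s); the robot touches nothing.
It fails at once if a bystander is moved more than 4 cm (distance of any of detergent, measuring_cup, scrub_block, steel_bowl from where it was at the start of the episode above 0.04 m).
It fails at once if the carriage is forced along with the brake down (value of joint brake above 0.8 rad and (velocity of joint carriage above 0.08 m/s or velocity of joint carriage below -0.08 m/s)).
Of lid_red, lid_yellow, lid_white only 2 to 3 are there at a start; the rules pass over those that are not, and their reading is None.
At some moment in a run one of lid_red, lid_yellow, lid_white may be knocked a few centimetres aside while the robot is not near it.
Once in a run the grip may slacken for a moment while it holds something.
It also fails if it takes over 210 s, if anything falls off the work surface, if the arm or the gripper's body presses on something with over 40 N, if the wrist force passes 120 N, or if a joint passes its speed limit or range.

### The arm

A 6-joint arm with a two-finger parallel gripper is mounted at the origin on the work surface. World frame = base frame: x ahead of the robot, y to its left, z up, the work surface at z = 0. Lengths are in m, angles in rad, forces in N, time in s.
With the tool pointing down it reaches from about 0.25 to 0.725 m from the base axis. Payload 4 kg.
Tool frame: the origin (TCP) lies on the centre line of the jaws, within the pads' length; the fingertips stand 11 mm ahead of it and the grasp point (between the pads) lies 8 mm behind it (bot.nose_length is the distance from the TCP to the fingertips, in m); z points along the fingers, y is the direction in which the jaws open and shut (so a half turn about z gives the same grasp; the last joint's range is limited). The gripper opens to 85 mm and grips with 20 to 120 N. Pads are 22 mm wide; open, the fingers measure 114 mm over their backs; the gripper's body (76 mm by 85 mm) begins 54 mm behind the grasp point. The pads swing forward as they close: fully open they stand 13 mm farther back than shut.
Start: joints at [-1.163, 0.241, 0.005, 1.335, 0, 1.571], TCP at [0.198, -0.459, 0.242] pointing down, gripper open.
Joint ranges: [-2.72, 2.72], [-1.05, 1.87], [-1.09, 1.28], [-1.99, 2.15], [-1.42, 1.44], [-3.14, 3.14]. Speed limits (rad/s): [2.79, 2.79, 3.14, 3.14, 3.14, 3.14].

### API

Orientations are given as a unit quaternion [x, y, z, w].
In Python, from workcell import bot gives the robot as it stands.
- The arm moves only by the tool play_rows, never from a script. Its argument "plan" is one flat list of numbers, 6 for each row, row after row: the shift along the tool's x, y, z in mm, then the turn, a rotation vector about the tool's x, y, z in rad. A call has 1 to 20 rows; each row shifts and turns the commanded pose from where the row before left it, along the tool's axes as they then stand; what a row does not reach is not made up. A row lasts 1/8 s, in which the tool goes at most 62.5 mm and 10.7 degrees, less where a joint would pass 70% of its speed; a pose out of reach is approached as far as the arm can. A call with a gripper value outside its range is refused whole. "hand" is the opening in per cent of the stroke, from 0 (shut) to 100 (fully open), set as the call begins (left out, the last holds). The fingers move at their own pace and stop on an object; the grip force is fixed at half the most. Time passes only in rows, so rows that do not move let the fingers close. It gives the time, the measured TCP pose, the force and the opening at its end, in the units of the state.
- bot.get_obs(): the state, without advancing time (a new reading comes with each control period).
- bot.camera(name): name is "scene" or "side" or "wrist"; returns a dict with "frame" (384x512x3 uint8, blue, green, red), "range_z" (384x512 float32, m along the optical axis (not along the pixel's ray), 0 where there is no reading), "K" (3x3 intrinsics, pixels), "cam_to_world" (4x4, takes a point from camera to world coordinates). Camera axes: x right, y down, z forward; pixel columns grow to the right and rows downward; lengths in m; the calibration is good to about 2 mm. A picture is of the moment at which its call begins.
- bot.job_done(): hands the job in, once; it reports no verdict.
Trained networks look in the newest picture that a camera, given by its name, has taken for a name from the list of things; names that differ only in an ending like _2 or _b are one class to them, and where a whole thing is asked for, a point or a joint stands for the part that bears it (a point fixed in the world has none). Each returns a list of dicts, best first, with "p" (0 to 1); they miss things now and then, are a little off and sometimes report something else, mostly with a low value. They report only what shows in the picture. A call takes as long as a camera call. They do not tell look-alikes from the thing itself.
- bot.outline_of(query, camera): "mask" (384x512 bool, what is visible of it) and "point" ([row, column] in pixels, amid what is visible of it).
The state is a dict: "clock": time; "joint_pos": joint angles; "joint_vel": joint speeds; "tau": joint torques, N m; "eef_pos": TCP position; "tool_rot": TCP orientation; "ft_force": force on the tool from outside, world axes, zero at the start; "ft_torque": the same for the moment, N m; "grip_width": finger opening in m.
Only numpy, scipy, OpenCV 4.12 (cv2) and the standard library are available. Lean on these libraries where they do the work, as an engineer would, in place of code of your own. Each camera call takes 0.05 s, during which the arm holds its last target.

## Working session

There is one attempt and no reset: what is moved stays moved. The work goes in short steps, Python scripts to look and compute and a tool call to move; the robot and the scene stay as the last step left them, time stands still between calls to the robot, and variables do not carry over. Pictures are saved under pics/ and viewed, and the job is handed in when it is done.

Besides the shell and the picture viewer there is one more tool, called after "Emit:" as name(argument=value, ...), one argument or row to a line, values as JSON. play_rows: Moves the arm, as the interface text tells. Its arguments: {"type":"object","properties":{"plan":{"type":"array","items":{"type":"number"}},"hand":{"type":"number"}},"required":["plan"]}

```bash
ls; mkdir -p pics; cat > h.py <<'E'
import numpy as np, cv2, json
from workcell import bot
from scipy.spatial.transform import Rotation as R
def snap(n,fn=None):
    c=bot.camera(n)
    if fn: cv2.imwrite('pics/'+fn,c['frame'])
    return c
def px2w(c,r,col,z=None):
    K=c['K'];T=c['cam_to_world']
    d=c['range_z'][int(round(r)),int(round(col))] if z is None else z
    p=np.array([(col-K[0,2])/K[0,0]*d,(r-K[1,2])/K[1,1]*d,d,1])
    return (T@p)[:3]
def cloud(c):
    K=c['K'];T=c['cam_to_world'];d=c['range_z']
    v,u=np.mgrid[0:384,0:512]
    P=np.stack([(u-K[0,2])/K[0,0]*d,(v-K[1,2])/K[1,1]*d,d],-1)
    return P@T[:3,:3].T+T[:3,3]
def ray_plane(c,r,col,z):
    K=c['K'];T=c['cam_to_world']
    d=T[:3,:3]@np.array([(col-K[0,2])/K[0,0],(r-K[1,2])/K[1,1],1]);o=T[:3,3]
    return o+d*(z-o[2])/d[2]
E
python3 - <<'E'
from h import *
o=bot.get_obs();print(o)
for n in('scene','side','wrist'):
    c=snap(n,n+'0.png');print(n,c['K'][0,0],c['cam_to_world'].round(3).tolist())
E
```

```text
pics
{'clock': 0.0, 'joint_pos': array([-1.16303266e+00,  2.41420986e-01,  3.72593144e-03,  1.33518203e+00,
       -4.59606228e-06,  1.57079066e+00]), 'joint_vel': array([-0.00189956, -0.00077892,  0.00241023,  0.00055981, -0.00054614,
       -0.00060313]), 'tau': array([ 1.25737912e-03, -3.72321582e+01,  2.52406722e+01,  1.70483440e-02,
        2.83434902e-04, -7.44197024e-06]), 'eef_pos': array([ 0.1980389 , -0.4584533 ,  0.24140957]), 'tool_rot': array([ 9.79286891e-01,  2.02474945e-01, -2.12895670e-04, -1.01836703e-03]), 'ft_force': array([-0.19808523, -0.52857985,  0.01533107]), 'ft_torque': array([0.03415408, 0.06381201, 0.04738347]), 'grip_width': 0.08555582101519471}
scene 442.99178130300703 [[-0.066, 0.634, -0.771, 1.46], [0.998, 0.039, -0.054, 0.078], [-0.004, -0.773, -0.635, 0.887], [0.0, 0.0, 0.0, 1.0]]
side 417.83482602902666 [[0.991, -0.092, 0.1, 0.37], [-0.135, -0.733, 0.667, -0.915], [0.012, -0.674, -0.738, 1.131], [0.0, 0.0, 0.0, 1.0]]
wrist 320.00353839332234 [[0.396, -0.886, -0.241, 0.257], [-0.918, -0.383, -0.102, -0.432], [-0.002, 0.261, -0.965, 0.373], [0.0, 0.0, 0.0, 1.0]]
```

View pics/scene0.png

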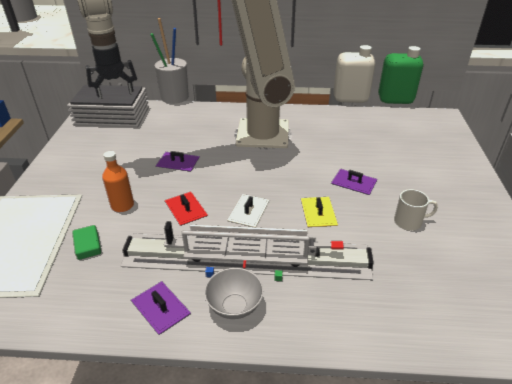

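View pics/side0.png

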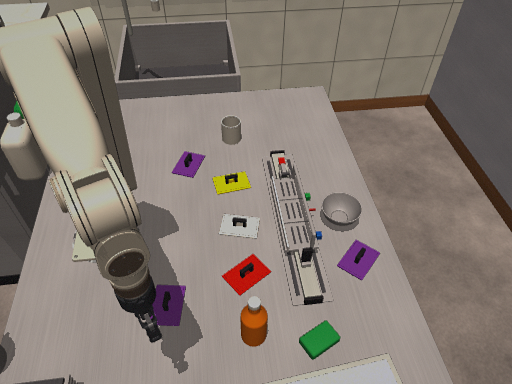

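```bash
python3 - <<'E'
from h import *
Q=['lid_red','lid_yellow','lid_white','load_mark','drain_mark','pointer','push_tab','brake_pedal','brake_hinge','detergent','measuring_cup','scrub_block','steel_bowl']
for n in('scene','side'):
    c=snap(n);P=cloud(c)
    for q in Q:
        for r in bot.outline_of(q,n)[:3]:
            m=r['mask']&(c['range_z']>0);X=P[m]
            if len(X)==0: continue
            print(n,q,round(r['p'],2),r['point'],m.sum(),'med',np.median(X,0).round(3),'lo',np.percentile(X,3,0).round(3),'hi',np.percentile(X,97,0).round(3))
E
```

```text
scene lid_red 0.64 [207.9, 185.7] 836 med [ 0.462 -0.207  0.007] lo [ 0.393 -0.265  0.003] hi [ 0.516 -0.156  0.039]
scene lid_yellow 0.8 [212.4, 319.9] 872 med [0.457 0.191 0.007] lo [0.388 0.148 0.001] hi [0.507 0.24  0.039]
scene lid_yellow 0.58 [211.9, 246.9] 889 med [ 0.462 -0.016  0.007] lo [ 0.389 -0.066  0.001] hi [0.516 0.029 0.04 ]
scene lid_white 0.97 [157.2, 177.4] 628 med [ 0.214 -0.282  0.007] lo [ 0.165 -0.348  0.   ] hi [ 0.256 -0.223  0.039]
scene lid_white 0.86 [306.6, 157.5] 1694 med [ 0.825 -0.199  0.007] lo [ 0.761 -0.262  0.003] hi [ 0.88  -0.143  0.04 ]
scene lid_white 0.69 [211.7, 247.9] 833 med [ 0.463 -0.017  0.007] lo [ 0.39  -0.064  0.003] hi [0.515 0.027 0.04 ]
scene drain_mark 0.62 [270.9, 208.2] 75 med [ 0.715 -0.097  0.02 ] lo [ 0.702 -0.107  0.005] hi [ 0.719 -0.088  0.025]
scene drain_mark 0.29 [207.0, 406.9] 1202 med [0.487 0.453 0.057] lo [0.43  0.414 0.003] hi [0.509 0.518 0.09 ]
scene pointer 0.59 [243.3, 246.8] 5065 med [ 0.651 -0.006  0.046] lo [ 0.588 -0.206  0.027] hi [0.69  0.192 0.114]
scene push_tab 0.74 [242.8, 246.7] 5029 med [ 0.651 -0.
[... 2607 characters left out ...]
99  0.193]
side measuring_cup 0.88 [130.6, 229.7] 535 med [0.467 0.429 0.059] lo [0.431 0.411 0.002] hi [0.504 0.498 0.093]
side measuring_cup 0.35 [214.3, 294.6] 2753 med [ 0.635 -0.033  0.048] lo [ 0.583 -0.22   0.042] hi [0.675 0.184 0.115]
side scrub_block 0.86 [341.3, 318.4] 883 med [ 0.621 -0.46   0.031] lo [ 0.576 -0.497  0.017] hi [ 0.669 -0.419  0.036]
side scrub_block 0.3 [130.6, 231.6] 483 med [0.468 0.426 0.059] lo [0.433 0.411 0.008] hi [0.503 0.492 0.092]
side steel_bowl 0.81 [204.8, 339.7] 1071 med [ 0.811 -0.002  0.033] lo [ 0.744 -0.087  0.004] hi [0.862 0.039 0.062]
side steel_bowl 0.34 [164.9, 281.8] 130 med [0.638 0.197 0.062] lo [0.626 0.158 0.025] hi [0.656 0.242 0.069]
```

```bash
python3 - <<'E'
from h import *
c=snap('scene');f=c['frame']
cv2.imwrite('pics/cropA.png',cv2.resize(f[210:310,115:385],None,fx=2.9,fy=2.9,interpolation=cv2.INTER_CUBIC))
c2=snap('side');f2=c2['frame']
cv2.imwrite('pics/cropB.png',cv2.resize(f2[140:310,240:350],None,fx=3.4,fy=3.4,interpolation=cv2.INTER_CUBIC))
for c in(c,c2):
    P=cloud(c);hsv=cv2.cvtColor(c['frame'],cv2.COLOR_BGR2HSV)
    H,S,V=hsv[...,0],hsv[...,1],hsv[...,2]
    for nm,m in dict(green=(abs(H.astype(int)-60)<15)&(S>120),blue=(abs(H.astype(int)-112)<10)&(S>150),red=((H<6)|(H>174))&(S>150)).items():
        m=m&(P[...,0]>.58)&(P[...,0]<.76)&(abs(P[...,1])<.32)&(V>60)
        n,l,st,ce=cv2.connectedComponentsWithStats(m.astype(np.uint8))
        for i in range(1,n):
            if st[i,4]<6: continue
            X=P[l==i]; print(nm,st[i,4],ce[i].round(1),'mean',X.mean(0).round(4),'lo',X.min(0).round(3),'hi',X.max(0).round(3))
E
```

```text
green 53 [278.1 274.7] mean [0.7137 0.0798 0.0188] lo [0.702 0.071 0.004] hi [0.721 0.087 0.025]
blue 54 [209.2 271. ] mean [ 0.7124 -0.0971  0.0187] lo [ 0.701 -0.105  0.004] hi [ 0.719 -0.089  0.025]
red 87 [336.9 244.5] mean [0.6413 0.2283 0.0639] lo [0.628 0.213 0.057] hi [0.653 0.242 0.067]
red 17 [244.1 264.2] mean [ 0.7026 -0.0075  0.0401] lo [ 0.68  -0.01   0.008] hi [ 0.716 -0.005  0.045]
green 30 [307.3 195.7] mean [0.7086 0.0746 0.0203] lo [0.7   0.065 0.007] hi [0.716 0.089 0.026]
blue 32 [318.5 234.8] mean [ 0.7068 -0.1046  0.0209] lo [ 0.699 -0.113  0.006] hi [ 0.715 -0.092  0.029]
red 34 [281.  160.3] mean [0.6361 0.2246 0.0656] lo [0.626 0.209 0.056] hi [0.649 0.241 0.07 ]
red 12 [311.5 209.5] mean [ 0.7018 -0.0113  0.0436] lo [ 0.692 -0.014  0.038] hi [ 0.712 -0.008  0.048]
```

View pics/cropA.png

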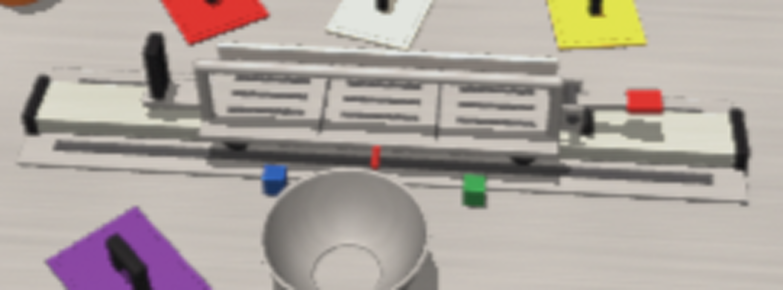

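View pics/cropB.png

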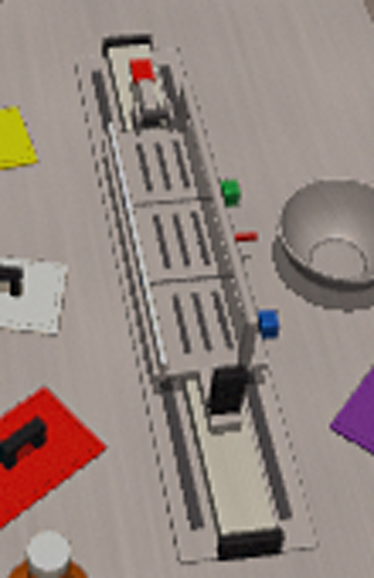

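```bash
cat >> h.py <<'E'
def Rt(xang,tilt_y=0,tilt_x=0):
    """tool-down with tool x at world angle xang (deg); then world rot about world x by tilt_x deg / about world y by -tilt_y (points +x)"""
    a=np.radians(xang)
    x=np.array([np.cos(a),np.sin(a),0]);z=np.array([0,0,-1.]);y=np.cross(z,x)
    M=R.from_matrix(np.stack([x,y,z],1))
    return R.from_rotvec([np.radians(tilt_x),0,0])*R.from_rotvec([0,-np.radians(tilt_y),0])*M
def plan(wps,start=None,mm=40,rad=.12,minrows=1):
    """wps: list of (pos,Rotation[,n]); prints rows, rounding with carry"""
    o=bot.get_obs()
    p,q=(o['eef_pos'],R.from_quat(o['tool_rot'])) if start is None else start
    p=np.array(p,float);out=[]
    for w in wps:
        tp=np.array(w[0],float);tq=w[1];p0=p.copy();q0=q
        rv=(q0.inv()*tq).as_rotvec()
        n=w[2] if len(w)>2 else max(minrows,int(np.ceil(max(np.linalg.norm(tp-p0)*1000/mm,np.linalg.norm(rv)/rad))))
        for i in range(1,n+1):
            gp=p0+(tp-p0)*i/n;gq=q0*R.from_rotvec(rv*i/n)
            s=np.round(q.inv().apply(gp-p)*1000,1);r=np.round((q.inv()*gq).as_rotvec(),3)
            p=p+q.apply(s/1000);q=q*R.from_rotvec(r)
            out.append([*s,*r])
    print(len(out),'rows'); 
    for k in range(0,len(out),20): print(','.join('%g'%(v+0) for r in out[k:k+20] for v in r));print()
    return p,q
E
python3 - <<'E'
from h import *
plan([([.64,.19,.22],Rt(90),20)])
E
```

```text
20 rows
33.1,-21,1.1,0,0,-0.058,34.4,-19.1,1.1,0,0,-0.058,35.3,-17.1,1.1,0,0,-0.058,36.3,-14.9,1.2,0,0,-0.059,37.1,-12.8,1.1,0,0,-0.058,37.8,-10.7,1.1,0,0,-0.058,38.3,-8.4,1.1,0,0,-0.058,38.8,-6.2,1.1,0,0,-0.058,39,-3.9,1.1,0,0,-0.058,39.2,-1.7,1.2,0,0,-0.058,39.3,0.6,1.1,0,0,-0.059,39.1,2.9,1.1,0,0,-0.058,38.9,5.2,1.1,0,0,-0.058,38.6,7.5,1.1,0,0,-0.058,38,9.6,1.1,0,0,-0.058,37.4,11.9,1.1,0,0,-0.058,36.7,14,1.2,0,0,-0.059,35.8,16.1,1.1,0,0,-0.058,34.8,18.2,1.1,0,0,-0.058,33.7,20.2,1.1,0,0,-0.058
```

Emit:
play_rows(
  plan=[33, -21, 1, 0, 0, -0.058, 34, -19, 1, 0, 0, -0.058, 35, -17, 1, 0, 0, -0.058, 36, -15, 1, 0, 0, -0.058, 37, -13, 1, 0, 0, -0.058, 38, -11, 1, 0, 0, -0.058, 38, -8, 1, 0, 0, -0.058, 39, -6, 1, 0, 0, -0.058, 39, -4, 1, 0, 0, -0.058, 39, -2, 1, 0, 0, -0.058, 39, 1, 1, 0, 0, -0.058, 39, 3, 1, 0, 0, -0.058, 39, 5, 1, 0, 0, -0.058, 39, 7, 1, 0, 0, -0.058, 38, 10, 1, 0, 0, -0.058, 37, 12, 1, 0, 0, -0.058, 37, 14, 1, 0, 0, -0.058, 36, 16, 1, 0, 0, -0.058, 35, 18, 1, 0, 0, -0.058, 34, 20, 1, 0, 0, -0.058],
)

```text
clock: 4.15
eef_pos: [0.6401, 0.1906, 0.2221]
tool_rot: [0.707, 0.707, -0.0, 0.0]
ft_force: [0.7, -0.2, -0.1]
grip_width: 0.0851
```

```bash
cat > look.py <<'E'
from h import *
import sys
def look(fn):
    c=snap('wrist',fn);P=cloud(c);hsv=cv2.cvtColor(c['frame'],cv2.COLOR_BGR2HSV)
    H,S,V=[hsv[...,i].astype(int) for i in range(3)]
    for nm,m in dict(green=(abs(H-60)<15)&(S>120),blue=(abs(H-112)<10)&(S>150),red=((H<6)|(H>174))&(S>150)).items():
        m=m&(P[...,0]>.58)&(P[...,0]<.76)&(abs(P[...,1])<.4)&(V>60)&(c['range_z']>0)
        n,l,st,ce=cv2.connectedComponentsWithStats(m.astype(np.uint8))
        for i in range(1,n):
            if st[i,4]<20: continue
            X=P[l==i]; print(nm,st[i,4],ce[i].round(1),'med',np.median(X,0).round(4),'lo',np.percentile(X,2,0).round(4),'hi',np.percentile(X,98,0).round(4))
    return c,P
if __name__=='__main__':
    o=bot.get_obs();print(o['clock'],o['eef_pos'].round(4),R.from_quat(o['tool_rot']).as_matrix().round(3).tolist(),o['joint_pos'].round(2),o['ft_force'].round(1),o['grip_width'])
    look(sys.argv[1])
E
python3 look.py w1.png
```

```text
4.15 [0.6401 0.1906 0.2221] [[0.001, 1.0, -0.0], [1.0, -0.001, -0.0], [-0.0, -0.0, -1.0]] [ 0.29  0.6   0.49  1.47 -0.    1.86] [ 0.7 -0.2 -0.1] 0.08513775923089563
green 216 [314.7 262.7] med [0.7089 0.0856 0.0214] lo [0.7007 0.0758 0.0116] hi [0.7169 0.0906 0.0231]
red 762 [252.4 136.5] med [0.6377 0.2318 0.0642] lo [0.6278 0.2178 0.0593] hi [0.6484 0.245  0.0662]
```

View pics/w1.png

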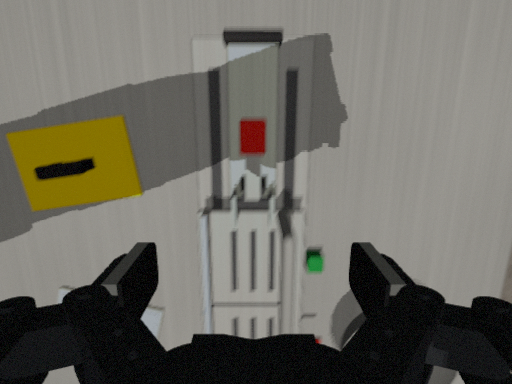

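```bash
python3 - <<'E'
from h import *
g=np.array([.6385,.2290,.058]); dn=np.array([0,0,-.008])
s=plan([(g+dn+[0,0,.05],Rt(90)),(g+dn,Rt(90),3)])
print('arc')
w=[]
for k in range(1,9):
    f=.9*k/8
    G=g+np.array([0,.064*np.cos(f)-.003*np.sin(f)-.064,.064*np.sin(f)+.003*np.cos(f)-.003]); M=Rt(90,0,26*k/8)
    w.append((G+M.apply([0,0,.008]),M,1))
plan(w,s)
E
```

```text
7 rows
8.4,-0.8,30.2,0,-0.001,0.001,8.4,-0.9,30.1,0,0,0.001,8.5,-0.8,30.1,0.001,-0.001,0.001,8.5,-0.8,30.2,0,-0.001,0.001,0,0,16.7,0,0,0,0,0,16.6,0,0,0,0,0,16.7,0,0,0

arc
8 rows
-0.3,0,-7.2,0,0.057,0,-0.7,0,-7.1,0,0.057,0,-1.1,0,-7.1,0,0.056,0,-1.5,0,-6.9,0,0.057,0,-1.8,0,-6.9,0,0.057,0,-2.2,0,-6.7,0,0.057,0,-2.6,0,-6.5,0,0.056,0,-3,0,-6.4,0,0.057,0
```

Emit:
play_rows(
  plan=[8.4, -1, 30, 0, 0, 0, 8.4, -1, 30, 0, 0, 0, 8.4, -1, 30, 0, 0, 0, 8.4, 0, 30, 0, 0, 0, 0, 0, 17, 0, 0, 0, 0, 0, 17, 0, 0, 0, 0, 0, 17, 0, 0, 0, 0, 0, 0, 0, 0, 0],
)

```text
clock: 5.2
eef_pos: [0.6356, 0.2224, 0.0497]
tool_rot: [0.708, 0.706, -0.001, -0.001]
ft_force: [-0.3, -0.1, 0.1]
grip_width: 0.0857
```

Emit:
play_rows(
  plan=[0, 0, 0, 0, 0, 0, 0, 0, 0, 0, 0, 0, 0, 0, 0, 0, 0, 0, 0, 0, 0, 0, 0, 0, 0, 0, 0, 0, 0, 0, 0, 0, 0, 0, 0, 0],
  hand=0,
)

```text
clock: 5.95
eef_pos: [0.6379, 0.2233, 0.0523]
tool_rot: [0.708, 0.706, 0.001, 0.001]
ft_force: [4.8, 0.3, 2.0]
grip_width: 0.0228
```

```bash
python3 look.py w2.png
```

```text
5.95 [0.6379 0.2233 0.0523] [[0.003, 1.0, 0.003], [1.0, -0.003, 0.001], [0.001, 0.003, -1.0]] [ 0.34  0.71  0.24  1.1  -0.    1.91] [4.8 0.3 2. ] 0.022753547770232148
red 4096 [253.3 255.5] med [0.6363 0.2316 0.0641] lo [0.6253 0.2143 0.06  ] hi [0.6475 0.2449 0.0658]
```

View pics/w2.png

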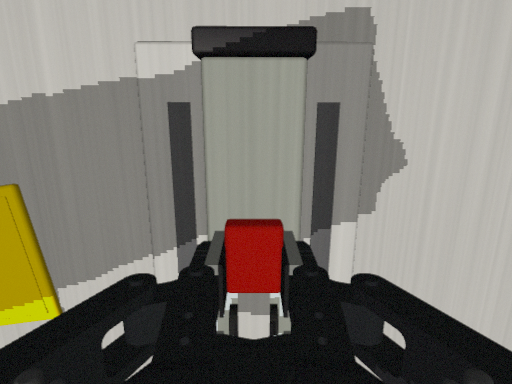

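```bash
cat > arc.py <<'E'
from h import *
def arc(g,f0,f1,t0,t1,n,r=.059,h=.004,start=None,fold=None):
    w=[];P=lambda f:np.array([0,r*np.cos(f)-h*np.sin(f),r*np.sin(f)+h*np.cos(f)])
    for k in range(1,n+1):
        f=f0+(f1-f0)*k/n;M=Rt(90,0,t0+(t1-t0)*k/n)
        w.append((g+P(f)-P(f0)+M.apply([0,0,.008]),M,1))
    return plan(w,start)
E
python3 - <<'E'
from arc import *
o=bot.get_obs();g=o['eef_pos']-R.from_quat(o['tool_rot']).apply([0,0,.008]);print(g)
M=Rt(90)
arc(g,0,.9,0,26,12,start=(o['eef_pos'],M))
E
```

```text
[0.63789769 0.2232525  0.06030902]
12 rows
-0.2,0,-4.4,0,0.038,0,-0.3,0,-4.4,0,0.038,0,-0.5,0,-4.4,0,0.037,0,-0.6,0,-4.3,0,0.038,0,-0.8,0,-4.3,0,0.038,0,-1,0,-4.3,0,0.038,0,-1.1,0,-4.2,0,0.038,0,-1.3,0,-4.1,0,0.038,0,-1.5,0,-4.1,0,0.037,0,-1.5,0,-4,0,0.038,0,-1.8,0,-4,0,0.038,0,-1.9,0,-3.8,0,0.038,0
```

Emit:
play_rows(
  plan=[-0.2, 0, -4.4, 0, 0.038, 0, -0.3, 0, -4.4, 0, 0.038, 0, -0.5, 0, -4.4, 0, 0.038, 0, -0.6, 0, -4.3, 0, 0.038, 0, -0.8, 0, -4.3, 0, 0.038, 0, -1, 0, -4.3, 0, 0.038, 0, -1.1, 0, -4.2, 0, 0.038, 0, -1.3, 0, -4.1, 0, 0.038, 0, -1.5, 0, -4.1, 0, 0.038, 0, -1.5, 0, -4, 0, 0.038, 0, -1.8, 0, -4, 0, 0.038, 0, -1.9, 0, -3.8, 0, 0.038, 0, 0, 0, 0, 0, 0, 0, 0, 0, 0, 0, 0, 0],
)

```text
clock: 7.75
eef_pos: [0.6376, 0.1996, 0.0935]
tool_rot: [0.69, 0.688, 0.159, -0.158]
ft_force: [11.0, -0.8, -12.1]
grip_width: 0.0227
```

```bash
cat > marks.py <<'E'
from h import *
import sys
fn=sys.argv[1]
o=bot.get_obs();print(o['clock'],o['eef_pos'].round(4),R.from_quat(o['tool_rot']).as_matrix()[:,2].round(3),o['ft_force'].round(1),round(o['grip_width'],4))
ims=[]
for n in('scene','side'):
    c=snap(n);P=cloud(c);hsv=cv2.cvtColor(c['frame'],cv2.COLOR_BGR2HSV)
    H,S,V=[hsv[...,i].astype(int) for i in range(3)]
    for nm,m in dict(green=(abs(H-60)<15)&(S>120),blue=(abs(H-112)<10)&(S>150),red=((H<6)|(H>174))&(S>150)).items():
        m=m&(P[...,0]>.58)&(P[...,0]<.76)&(abs(P[...,1])<.38)&(V>60)&(c['range_z']>0)
        k,l,st,ce=cv2.connectedComponentsWithStats(m.astype(np.uint8))
        for i in range(1,k):
            if st[i,4]<6: continue
            X=P[l==i];X=X[X[:,2]>(.035 if nm=='red' else .0)]
            if len(X): print(n,nm,st[i,4],ce[i].round(1),'mean',X.mean(0).round(4),'lo',X.min(0).round(3),'hi',X.max(0).round(3))
    f=c['frame']; ims.append(cv2.resize(f[170:320,100:400] if n=='scene' else f[120:320,180:400],(800,400) if n=='scene' else (660,600),interpolation=cv2.INTER_CUBIC))
cv2.imwrite('pics/'+fn+'_a.png',ims[0]);cv2.imwrite('pics/'+fn+'_b.png',ims[1])
E
python3 marks.py m1
```

```text
7.75 [0.6376 0.1996 0.0935] [ 0.002  0.437 -0.899] [ 11.   -0.8 -12.1] 0.0227
scene green 55 [278.2 274.8] mean [0.714 0.08  0.019] lo [0.702 0.071 0.005] hi [0.722 0.087 0.024]
scene blue 54 [209.2 271. ] mean [ 0.7125 -0.0971  0.0187] lo [ 0.7   -0.105  0.002] hi [ 0.72  -0.089  0.025]
scene red 35 [330.7 230.2] mean [0.6406 0.2076 0.1131] lo [0.627 0.201 0.109] hi [0.651 0.213 0.118]
scene red 17 [242.  263.9] mean [ 0.7034 -0.0133  0.0426] lo [ 0.694 -0.016  0.04 ] hi [ 0.716 -0.011  0.045]
side green 29 [307.3 195.8] mean [0.7085 0.0735 0.0211] lo [0.7   0.064 0.006] hi [0.717 0.088 0.029]
side blue 32 [318.5 234.8] mean [ 0.7071 -0.1039  0.02  ] lo [ 0.701 -0.111  0.008] hi [ 0.715 -0.093  0.026]
side red 23 [284.1 158.3] mean [0.6397 0.1926 0.1037] lo [0.627 0.159 0.094] hi [0.647 0.203 0.142]
side red 12 [312.5 210.5] mean [ 0.7039 -0.0168  0.0444] lo [ 0.695 -0.02   0.037] hi [ 0.714 -0.013  0.05 ]
```

View pics/m1_a.png

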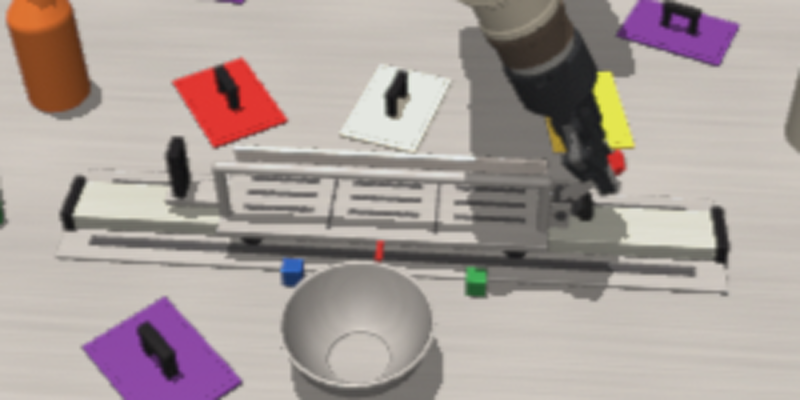

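```bash
python3 - <<'E'
from h import *
o=bot.get_obs();q=R.from_quat(o['tool_rot'])
plan([(o['eef_pos']+[0.0006,.0925,0],q,14)])
E
```

```text
14 rows
5.9,0,2.9,0,0,0,6,0,2.9,0,0,0,5.9,0.1,2.9,0,0,0,6,0,2.9,0,0,0,5.9,0,2.8,0,0,0,6,0,2.9,0,0,0,5.9,0,2.9,0,0,0,5.9,0,2.9,0,0,0,6,0.1,2.9,0,0,0,5.9,0,2.9,0,0,0,6,0,2.9,0,0,0,5.9,0,2.9,0,0,0,5.9,0,2.9,0,0,0,6,0.1,2.8,0,0,0
```

Emit:
play_rows(
  plan=[5.9, 0, 2.9, 0, 0, 0, 6, 0, 2.9, 0, 0, 0, 5.9, 0, 2.9, 0, 0, 0, 6, 0, 2.9, 0, 0, 0, 5.9, 0, 2.9, 0, 0, 0, 6, 0, 2.9, 0, 0, 0, 5.9, 0, 2.9, 0, 0, 0, 6, 0, 2.9, 0, 0, 0, 5.9, 0, 2.9, 0, 0, 0, 6, 0, 2.9, 0, 0, 0, 5.9, 0, 2.9, 0, 0, 0, 6, 0, 2.9, 0, 0, 0, 5.9, 0, 2.9, 0, 0, 0, 6, 0, 2.8, 0, 0, 0, 0, 0, 0, 0, 0, 0, 0, 0, 0, 0, 0, 0],
)

```text
clock: 9.85
eef_pos: [0.638, 0.2914, 0.0934]
tool_rot: [0.691, 0.688, 0.159, -0.157]
ft_force: [11.3, -1.0, -12.1]
grip_width: 0.0228
```

```bash
python3 marks.py m2
```

```text
9.85 [0.638  0.2914 0.0934] [ 0.003  0.436 -0.9  ] [ 11.3  -1.  -12.1] 0.0228
scene green 53 [278.1 274.7] mean [0.7137 0.0798 0.0188] lo [0.703 0.071 0.006] hi [0.72  0.087 0.025]
scene blue 48 [209.2 271.4] mean [ 0.7136 -0.0969  0.0187] lo [ 0.702 -0.105  0.003] hi [ 0.72  -0.089  0.025]
scene red 36 [367.5 231.9] mean [0.6428 0.2988 0.1144] lo [0.628 0.286 0.104] hi [0.657 0.306 0.131]
scene red 17 [277.8 266.1] mean [0.705  0.0773 0.0425] lo [0.691 0.076 0.04 ] hi [0.714 0.079 0.045]
side green 31 [307.3 195.8] mean [0.7086 0.0744 0.0198] lo [0.701 0.065 0.005] hi [0.716 0.087 0.03 ]
side blue 33 [318.6 234.8] mean [ 0.7074 -0.1038  0.0196] lo [ 0.7   -0.112  0.006] hi [ 0.715 -0.094  0.029]
side red 29 [280.  141.8] mean [0.64   0.2823 0.107 ] lo [0.625 0.249 0.095] hi [0.65  0.297 0.145]
side red 9 [306.  191.3] mean [0.7015 0.0752 0.0437] lo [0.694 0.072 0.042] hi [0.712 0.079 0.046]
```

View pics/m2_a.png

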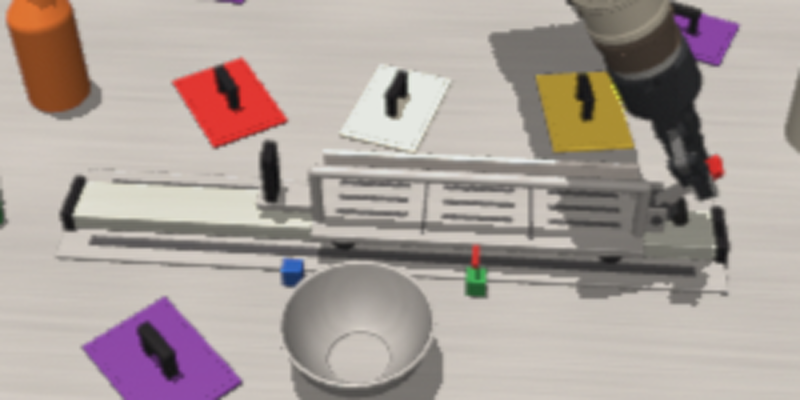

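```bash
python3 - <<'E'
from arc import *
o=bot.get_obs();print(o['clock'],o['eef_pos'],o['ft_force'],o['tool_rot'])
M=Rt(90,0,26)
g=np.array([.638,.2883,.1006])
c=np.array([.638,.2515,.055])
# arc from 50.6deg to 3deg in 14 rows, then press
w=[]
for k in range(1,15):
    a=np.radians(50.6+(2-50.6)*k/14);T=Rt(90,0,26-26*k/14)
    G=c+.0592*np.array([0,np.cos(a),np.sin(a)]); w.append((G+T.apply([0,0,.008]),T,1))
s=plan(w,(g+M.apply([0,0,.008]),M))
print(s[0])
E
```

```text
9.95 [0.63806427 0.29144345 0.09341736] [ 12.45889414  -0.15043846 -11.69038065] [ 0.69081224  0.68760987  0.15865841 -0.1574758 ]
14 rows
1.9,0,3.5,0,-0.032,0,1,0,3.3,0,-0.033,0,1,0,3.4,0,-0.032,0,0.8,0,3.4,0,-0.033,0,0.8,0,3.5,0,-0.032,0,0.6,0,3.4,0,-0.032,0,0.6,0,3.5,0,-0.033,0,0.5,0,3.5,0,-0.032,0,0.3,0,3.6,0,-0.033,0,0.3,0,3.5,0,-0.032,0,0.1,0,3.6,0,-0.033,0,0.1,0,3.5,0,-0.032,0,0,0,3.6,0,-0.032,0,-0.2,0,3.6,0,-0.033,0

[0.638      0.31064639 0.0490404 ]
```

Emit:
play_rows(
  plan=[1.9, 0, 3.5, 0, -0.032, 0, 1, 0, 3.4, 0, -0.032, 0, 1, 0, 3.4, 0, -0.032, 0, 0.8, 0, 3.4, 0, -0.032, 0, 0.8, 0, 3.5, 0, -0.032, 0, 0.6, 0, 3.4, 0, -0.032, 0, 0.6, 0, 3.5, 0, -0.032, 0, 0.5, 0, 3.5, 0, -0.032, 0, 0.3, 0, 3.6, 0, -0.032, 0, 0.3, 0, 3.5, 0, -0.032, 0, 0.1, 0, 3.6, 0, -0.032, 0, 0.1, 0, 3.5, 0, -0.032, 0, 0, 0, 3.6, 0, -0.032, 0, 0, 0, 3.6, 0, -0.032, 0, 0, 0, 0, 0, 0, 0, 0, 0, 0, 0, 0, 0],
)

```text
clock: 11.95
eef_pos: [0.6385, 0.3155, 0.0569]
tool_rot: [0.707, 0.707, 0.007, -0.002]
ft_force: [0.9, 3.1, 13.2]
grip_width: 0.0228
```

```bash
python3 marks.py m3; python3 look.py w3.png
```

```text
11.95 [0.6385 0.3155 0.0569] [ 0.006  0.013 -1.   ] [ 0.9  3.1 13.2] 0.0228
scene green 55 [278.2 274.9] mean [0.714  0.08   0.0185] lo [0.703 0.071 0.006] hi [0.72  0.087 0.025]
scene blue 48 [209.2 271.5] mean [ 0.7139 -0.0967  0.0186] lo [ 0.704 -0.104  0.005] hi [ 0.72  -0.089  0.025]
scene red 15 [280.5 266.3] mean [0.7059 0.085  0.0425] lo [0.696 0.083 0.036] hi [0.715 0.087 0.045]
side green 25 [307.4 196.2] mean [0.7082 0.0718 0.0206] lo [0.7   0.064 0.01 ] hi [0.715 0.082 0.028]
side blue 34 [318.5 234.9] mean [ 0.7071 -0.1039  0.0198] lo [ 0.699 -0.112  0.006] hi [ 0.715 -0.09   0.029]
side red 27 [277.9 143.6] mean [0.6397 0.3156 0.0702] lo [0.63  0.297 0.065] hi [0.649 0.327 0.077]
side red 7 [306.4 189.6] mean [0.7047 0.0827 0.0446] lo [0.695 0.079 0.04 ] hi [0.711 0.09  0.048]
12.05 [0.6386 0.3155 0.0569] [[0.001, 1.0, 0.006], [1.0, -0.001, 0.013], [0.013, 0.006, -1.0]] [0.46 0.77 0.37 1.16 0.01 2.03] [ 1.3  3.5 13. ] 0.02265698814966974
red 4080 [253.2 253.3] med [0.6368 0.3245 0.0682] lo [0.6258 0.3065 0.0636] hi [0.648  0.3374 0.0705]
```

View pics/m3_a.png

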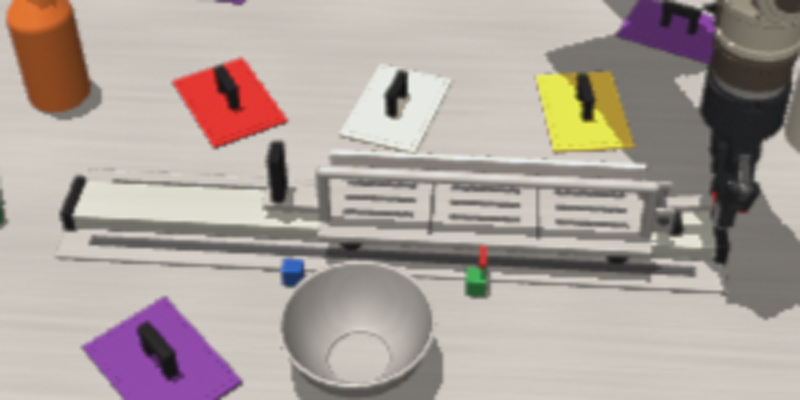

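View pics/w3.png

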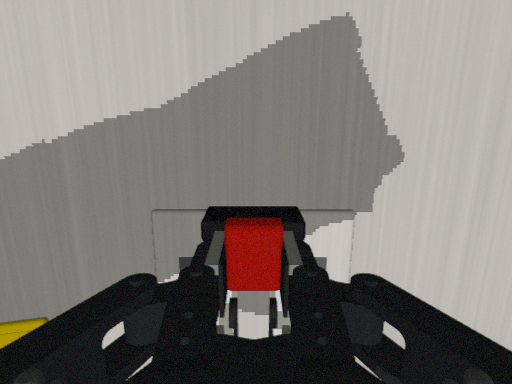

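Emit:
play_rows(
  plan=[-0.3, 0, -5, 0, 0, 0, -0.7, 0, -5, 0, 0, 0, -1, 0, -5, 0, 0, 0, -1.3, 0, -5, 0, 0, 0, -2, 0, 0, 0, 0, 0, -2, 0, 0, 0, 0, 0, -2, 0, 0, 0, 0, 0, 0, 0, 0, 0, 0, 0],
)

```text
clock: 13.1
eef_pos: [0.6382, 0.304, 0.0696]
tool_rot: [0.708, 0.706, 0.004, -0.003]
ft_force: [11.0, 3.8, -11.9]
grip_width: 0.0224
```

```bash
python3 marks.py m4|grep -v blue
```

```text
13.1 [0.6382 0.304  0.0696] [ 0.001  0.009 -1.   ] [ 11.    3.8 -11.9] 0.0224
scene green 51 [278.1 274.9] mean [0.7136 0.0797 0.0182] lo [0.702 0.071 0.005] hi [0.719 0.087 0.026]
scene red 17 [277.7 265.8] mean [0.7052 0.0774 0.0431] lo [0.694 0.076 0.04 ] hi [0.717 0.079 0.045]
side green 29 [307.4 195.7] mean [0.7086 0.0737 0.0212] lo [0.702 0.065 0.004] hi [0.715 0.086 0.031]
side red 36 [278.2 142.9] mean [0.6389 0.3061 0.0819] lo [0.628 0.291 0.074] hi [0.65  0.325 0.088]
side red 11 [306.4 191.5] mean [0.7025 0.0738 0.0445] lo [0.694 0.07  0.041] hi [0.713 0.078 0.047]
```

Emit:
play_rows(
  plan=[1, 0, 5, 0, 0, 0, 0.7, 0, 5, 0, 0, 0, 0.4, 0, 5, 0, 0, 0, 0, 0, 5, 0, 0, 0, 0, 0, 4, 0, 0, 0, 0, 0, 3, 0, 0, 0, 0, 0, 0, 0, 0, 0],
)

```text
clock: 14.08
eef_pos: [0.6385, 0.3086, 0.0508]
tool_rot: [0.707, 0.707, 0.007, -0.003]
ft_force: [-0.1, 4.5, 15.2]
grip_width: 0.0225
```

```bash
python3 marks.py m5|grep -v blue; python3 look.py w5.png
```

```text
14.075 [0.6385 0.3086 0.0508] [ 0.006  0.014 -1.   ] [-0.1  4.5 15.2] 0.0225
scene green 50 [278.2 274.7] mean [0.7137 0.08   0.0188] lo [0.704 0.071 0.005] hi [0.72  0.087 0.025]
scene red 18 [277.8 265.9] mean [0.7044 0.0774 0.0423] lo [0.692 0.076 0.039] hi [0.715 0.079 0.046]
side green 29 [307.4 195.7] mean [0.7089 0.0746 0.0202] lo [0.701 0.064 0.003] hi [0.717 0.087 0.029]
side red 30 [278.1 145.9] mean [0.64   0.3102 0.0632] lo [0.63  0.297 0.053] hi [0.651 0.33  0.07 ]
side red 10 [306.1 191.4] mean [0.7018 0.0747 0.0439] lo [0.693 0.071 0.035] hi [0.712 0.08  0.051]
14.175 [0.6385 0.3087 0.0509] [[0.001, 1.0, 0.006], [1.0, -0.001, 0.014], [0.014, 0.006, -1.0]] [0.45 0.77 0.35 1.14 0.01 2.02] [-0.5  3.8 16.5] 0.022526402914306142
red 4169 [253.2 253.3] med [0.6368 0.3174 0.062 ] lo [0.6258 0.3002 0.0563] hi [0.6481 0.3306 0.0634]
```

Emit:
play_rows(
  plan=[0, 0, 0, 0, 0, 0, 0, 0, 0, 0, 0, 0, 0, 0, -10, 0, 0, 0, 0, 0, -30, 0, 0, 0, 0, 0, -35, 0, 0, 0, 0, 0, -40, 0, 0, 0, -30, 0, -40, 0, 0, 0, -35, 0, -20, 0, 0, 0],
  hand=100,
)

```text
clock: 15.22
eef_pos: [0.6372, 0.2396, 0.2231]
tool_rot: [0.708, 0.707, 0.004, -0.002]
ft_force: [0.1, -0.0, -0.3]
grip_width: 0.0854
```

```bash
python3 marks.py m6|grep -v blue; cat > lids.py <<'E'
from h import *
REG={'red':(.457,-.21),'white':(.455,-.02),'yellow':(.45,.19)}
def lids(n,names=REG,reg=REG,rad=.09):
    c=snap(n);P=cloud(c);f=c['frame'].astype(int)
    hsv=cv2.cvtColor(c['frame'],cv2.COLOR_BGR2HSV)
    for nm in names:
        x,y=reg[nm]
        near=np.hypot(P[...,0]-x,P[...,1]-y)<rad
        hm=near&(P[...,2]>.026)&(P[...,2]<.05)&(f.max(-1)<75)
        S=hsv[...,1].astype(int);V=hsv[...,2].astype(int);H=hsv[...,0].astype(int)
        if nm=='red': lm=((H<8)|(H>172))&(S>150)
        elif nm=='yellow': lm=(abs(H-28)<8)&(S>130)
        else: lm=(S<28)&(V>165)
        lm=lm&near&(P[...,2]<.02)&(P[...,2]>.003)
        k,l,st,ce=cv2.connectedComponentsWithStats(lm.astype(np.uint8))
        if k<2: continue
        i=1+np.argmax(st[1:,4]);L=P[l==i][:,:2]
        rc=cv2.minAreaRect((L*1000).astype(np.float32))
        print(n,nm,'slab',len(L),[np.round(v,1) for v in rc],'z',np.median(P[l==i][:,2]).round(4))
        T=P[hm]
        if len(T)>5:
            T=T[T[:,2]>np.percentile(T[:,2],95)-.006] 
            rc=cv2.minAreaRect((T[:,:2]*1000).astype(np.float32))
            u,s,vt=np.linalg.svd(T[:,:2]-T[:,:2].mean(0))
            print('   handle',len(T),T.mean(0).round(4),'ax',np.degrees(np.arctan2(vt[0,1],vt[0,0])).round(1),[np.round(v,1) for v in rc])
    return c
if __name__=='__main__':
    for n in('scene','side'): lids(n)
E
python3 lids.py
```

```text
15.225 [0.6372 0.2396 0.2231] [ 0.003  0.009 -1.   ] [ 0.1 -0.  -0.3] 0.0854
scene green 52 [278.1 274.8] mean [0.7138 0.0798 0.0187] lo [0.702 0.071 0.005] hi [0.721 0.087 0.025]
scene red 84 [369.9 247.2] mean [0.6433 0.3128 0.0613] lo [0.63  0.299 0.053] hi [0.653 0.327 0.066]
scene red 18 [277.8 265.9] mean [0.7045 0.0774 0.0423] lo [0.693 0.076 0.04 ] hi [0.715 0.079 0.045]
side green 29 [307.4 195.7] mean [0.7091 0.0752 0.0195] lo [0.701 0.065 0.005] hi [0.716 0.091 0.028]
side red 28 [277.5 146.1] mean [0.6374 0.3093 0.0634] lo [0.627 0.296 0.054] hi [0.65  0.323 0.068]
side red 10 [306.1 191.4] mean [0.7022 0.0762 0.0423] lo [0.695 0.071 0.039] hi [0.713 0.08  0.046]
scene red slab 680 [array([ 452.6, -210.7]), array([131.2,  88. ]), np.float64(32.6)] z 0.0066
   handle 37 [ 0.4571 -0.2098  0.0391] ax 31.4 [array([ 456.5, -210.2]), array([44., 11.]), np.float64(32.8)]
scene white slab 711 [array([445.2, -19. ]), array([ 96.7, 147.4]), np.float64(75.6)] z 0.0064
   handle 32 [ 0.4554 -0.0167  0.0394] ax -14.2 [array([453.4, -16.9]), array([ 9.6, 40.7]), np.float64(77.1)]
scene yellow slab 729 [array([444.8, 193.6]), array([132.6,  87.4]), np.float64(7.8)] z 0.0065
   handle 44 [0.4481 0.1931 0.0393] ax 6.7 [array([446. , 192.6]), array([48.1, 12.8]), np.float64(6.7)]
side red slab 893 [array([ 451. , -213.4]), array([129. ,  90.3]), np.float64(33.0)] z 0.0083
   handle 48 [ 0.4502 -0.2153  0.0416] ax -147.2 [array([ 450.4, -214.8]), array([46.4, 11.7]), np.float64(30.9)]
side white slab 597 [array([450.2, -18.9]), array([ 91.9, 127.4]), np.float64(74.5)] z 0.0082
   handle 35 [ 0.449  -0.0222  0.0418] ax -17.6 [array([449.7, -21.7]), array([12.6, 42. ]), np.float64(70.5)]
side yellow slab 502 [array([442.4, 191.9]), array([129.4,  97.5]), np.float64(8.4)] z 0.0084
   handle 28 [0.4414 0.1883 0.0432] ax -169.4 [array([442.5, 189.9]), array([45.7, 16.1]), np.float64(2.7)]
```

```bash
python3 - <<'E'
from h import *
for n in('scene','side','wrist'):
    c=snap(n,'c_'+n+'.png');P=cloud(c);X=P.reshape(-1,3)
    for nm,(z0,z1,x0,x1) in dict(rod=(.109,.119,.62,.72),lip=(.056,.066,.55,.62),deck=(.04,.05,.59,.68)).items():
        m=(X[:,2]>z0)&(X[:,2]<z1)&(X[:,0]>x0)&(X[:,0]<x1)&(X[:,1]>-.07)&(X[:,1]<.225)
        Q=X[m]
        if len(Q)<20: print(n,nm,len(Q));continue
        a=np.polyfit(Q[:,1]-.078,Q[:,0],1)
        print(n,nm,len(Q),'x@bay2',a[1].round(4),'slope',a[0].round(4),'z',np.median(Q[:,2]).round(4),'x5-95',np.percentile(Q[:,0]-a[0]*(Q[:,1]-.078),[3,97]).round(4),'y',np.percentile(Q[:,1],[1,99]).round(3))
E
```

```text
scene rod 451 x@bay2 0.6699 slope 0.0051 z 0.1127 x5-95 [0.6634 0.6751] y [-0.067  0.221]
scene lip 305 x@bay2 0.5909 slope 0.006 z 0.06 x5-95 [0.5854 0.5948] y [-0.067  0.222]
scene deck 2265 x@bay2 0.643 slope -0.0013 z 0.0453 x5-95 [0.5921 0.6779] y [-0.067  0.222]
side rod 200 x@bay2 0.6663 slope 0.0059 z 0.1146 x5-95 [0.6611 0.6724] y [-0.067  0.218]
side lip 108 x@bay2 0.5889 slope 0.0058 z 0.062 x5-95 [0.5858 0.5924] y [-0.068  0.218]
side deck 1237 x@bay2 0.6366 slope 0.0146 z 0.0467 x5-95 [0.598  0.6761] y [-0.067  0.221]
wrist rod 1632 x@bay2 0.6654 slope 0.0062 z 0.1129 x5-95 [0.6603 0.6711] y [0.119 0.224]
wrist lip 887 x@bay2 0.5883 slope 0.0061 z 0.0606 x5-95 [0.5852 0.591 ] y [0.078 0.223]
wrist deck 10276 x@bay2 0.629 slope -0.0003 z 0.0449 x5-95 [0.5931 0.6647] y [0.062 0.224]
```

View pics/c_wrist.png

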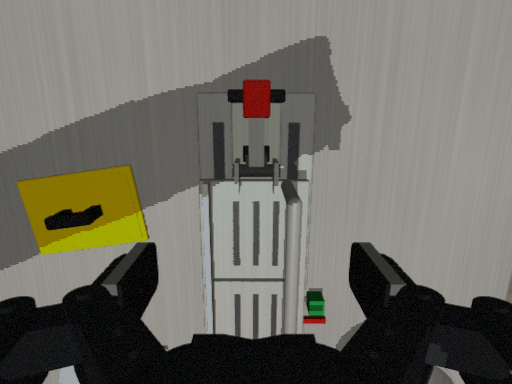

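View pics/m6_b.png

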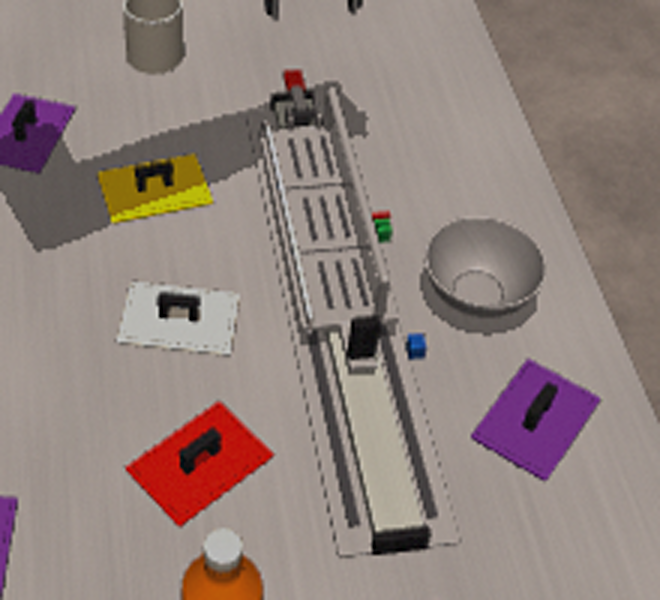

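```bash
python3 - <<'E'
from h import *
plan([([.4445,.1925,.16],Rt(187.5),15)])
E
```

```text
15 rows
-3.2,-12.7,3.9,0,-0.001,-0.114,-1.8,-13.1,3.9,0.001,0,-0.113,-0.3,-13.1,4,0,-0.001,-0.114,1.3,-13.1,3.9,0,0,-0.113,2.7,-12.8,3.9,0,-0.001,-0.114,4.1,-12.5,3.9,0.001,0,-0.113,5.5,-11.9,4,0,-0.001,-0.114,6.9,-11.2,3.9,0,0,-0.114,8.1,-10.4,3.9,0,-0.001,-0.113,9.2,-9.4,3.9,0.001,0,-0.114,10.2,-8.3,4,0,-0.001,-0.113,11,-7.1,3.9,0,0,-0.114,11.8,-5.7,3.9,0.001,-0.001,-0.114,12.4,-4.4,3.9,0,0,-0.113,12.8,-2.9,3.9,0,-0.001,-0.114
```

Emit:
play_rows(
  plan=[-3, -13, 4, 0, 0, -0.114, -2, -13, 4, 0, 0, -0.114, 0, -13, 4, 0, 0, -0.113, 1, -13, 4, 0, 0, -0.114, 3, -13, 4, 0, 0, -0.114, 4, -12.5, 4, 0, 0, -0.113, 5.5, -12, 4, 0, 0, -0.114, 7, -11, 4, 0, 0, -0.114, 8, -10, 4, 0, 0, -0.113, 9, -9, 4, 0, 0, -0.114, 10, -8, 4, 0, 0, -0.114, 11, -7, 4, 0, 0, -0.113, 12, -6, 4, 0, 0, -0.114, 12, -4, 4, 0, 0, -0.114, 13, -3, 4, 0, 0, -0.113],
)

```text
clock: 17.45
eef_pos: [0.4451, 0.1939, 0.1586]
tool_rot: [-0.068, 0.998, 0.004, -0.001]
ft_force: [0.1, -0.5, -0.2]
grip_width: 0.0855
```

```bash
cat > wl.py <<'E'
import sys
from lids import *
nm=sys.argv[1];fn=sys.argv[2]
o=bot.get_obs();print(o['clock'],o['eef_pos'].round(4),np.round(R.from_quat(o['tool_rot']).as_matrix(),3).tolist())
c=lids('wrist',[nm],rad=.1); cv2.imwrite('pics/'+fn,c['frame'])
E
python3 wl.py yellow w7.png
```

```text
17.45 [0.4451 0.1939 0.1586] [[-0.991, -0.136, -0.002], [-0.136, 0.991, 0.007], [0.001, 0.008, -1.0]]
wrist yellow slab 12435 [array([440.1, 194.1]), array([128. ,  89.5]), np.float64(8.5)] z 0.0063
   handle 913 [0.4387 0.1938 0.0395] ax 8.3 [array([439.5, 193.7]), array([45.4, 13.1]), np.float64(8.1)]
```

View pics/w7.png

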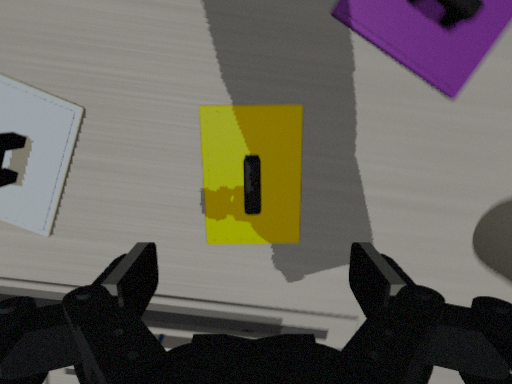

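Emit:
play_rows(
  plan=[1, 0, 30, 0, 0, 0, 1, 0, 30, 0, 0, 0, 1, 0, 30, 0, 0, 0, 0, 0, 25, 0, 0, 0, 0, 0, 18, 0, 0, 0, 0, 0, 0, 0, 0, 0],
)

```text
clock: 18.25
eef_pos: [0.4416, 0.1939, 0.0248]
tool_rot: [-0.066, 0.998, 0.003, -0.002]
ft_force: [-0.0, 0.3, 1.3]
grip_width: 0.0856
```

Emit:
play_rows(
  plan=[0, 0, 0, 0, 0, 0, 0, 0, 0, 0, 0, 0, 0, 0, 0, 0, 0, 0, 0, 0, 0, 0, 0, 0, 0, 0, 0, 0, 0, 0, 0, 0, 0, 0, 0, 0, 0, 0, 0, 0, 0, 0],
  hand=0,
)

```text
clock: 19.12
eef_pos: [0.4438, 0.1941, 0.0274]
tool_rot: [-0.065, 0.998, 0.004, 0.001]
ft_force: [-2.2, -0.5, 5.2]
grip_width: 0.0129
```

```bash
cat > place.py <<'E'
from h import *
import sys
y=float(sys.argv[1]);dx=float(sys.argv[2]) if len(sys.argv)>2 else 0
o=bot.get_obs();p=o['eef_pos'];q=R.from_quat(o['tool_rot']);print(p,q.as_matrix().round(3)[:,0])
M=Rt(180,45);F=np.array([.6226,y,.1104])+[(y-.078)*.006+dx,0,0]
s=plan([(p+[0,0,.06],q,3),([.53,y+(p[1]-y)*.3,.21],Rt(180,30)),(F+[.006,0,.06],M)],mm=35,rad=.11)
print('down');s=plan([(F+[.006,0,.009],M,5)],s);print('slide');plan([(F+[-.002,0,.001],M,4)],s)
E
python3 place.py .183
```

```text
[0.44381422 0.19406948 0.02737373] [-0.991 -0.131 -0.002]
12 rows
0,0.2,-20,0,0,0,-0.1,0.1,-20,0,0,0,0,0.2,-20,0,0,0,-17,-3.6,-24.5,0.008,-0.104,0.025,-19.4,-3.3,-22.6,0.009,-0.104,0.025,-21.9,-3,-20.4,0.009,-0.105,0.025,-23.9,-2.6,-18,0.008,-0.104,0.026,-25.7,-2.1,-15.4,0.009,-0.104,0.025,-16.5,-0.8,21,0,-0.065,0,-15.1,-0.8,22,0,-0.066,0,-13.7,-0.9,22.9,0,-0.065,0,-12.1,-0.8,23.8,0,-0.066,0

down
5 rows
7.2,0,7.2,0,0,0,7.2,0,7.2,0,0,0,7.2,0,7.3,0,0,0,7.3,0,7.2,0,0,0,7.2,0,7.2,0,0,0

slide
4 rows
2.8,0,0,0,0,0,2.8,0,0,0,0,0,2.9,0,0,0,0,0,2.8,0,0,0,0,0
```

Emit:
play_rows(
  plan=[0, 0, -20, 0, 0, 0, 0, 0, -20, 0, 0, 0, 0, 0, -20, 0, 0, 0, -17, -3.6, -24.5, 0.008, -0.104, 0.025, -19.4, -3.3, -22.6, 0.009, -0.104, 0.025, -21.9, -3, -20.4, 0.009, -0.105, 0.025, -23.9, -2.6, -18, 0.008, -0.104, 0.025, -25.7, -2.1, -15.4, 0.009, -0.104, 0.025, -16.5, -0.8, 21, 0, -0.065, 0, -15, -0.8, 22, 0, -0.066, 0, -13.7, -0.8, 23, 0, -0.065, 0, -12, -0.8, 24, 0, -0.066, 0, 0, 0, 0, 0, 0, 0, 0, 0, 0, 0, 0, 0],
)

```text
clock: 20.88
eef_pos: [0.6281, 0.1825, 0.1685]
tool_rot: [-0.001, 0.925, -0.001, 0.381]
ft_force: [-0.2, -0.3, -0.6]
grip_width: 0.0129
```

```bash
cat > chk.py <<'E'
from h import *
import sys
fn=sys.argv[1]
o=bot.get_obs();print(o['clock'],o['eef_pos'].round(4),np.round(R.from_quat(o['tool_rot']).as_matrix(),3).T.tolist(),o['ft_force'].round(1),round(o['grip_width'],4))
a=snap('scene')['frame'][170:300,110:400];b=snap('side')['frame'][120:330,160:400]
cv2.imwrite('pics/'+fn,np.vstack([cv2.resize(a,(560,251),interpolation=cv2.INTER_CUBIC),cv2.resize(b[:,:],(560,340),interpolation=cv2.INTER_CUBIC)]))
E
python3 chk.py k1.png
```

```text
20.875 [0.6281 0.1825 0.1685] [[-0.71, -0.002, -0.705], [-0.001, 1.0, -0.002], [0.705, -0.001, -0.71]] [-0.2 -0.3 -0.6] 0.0129
```

View pics/k1.png

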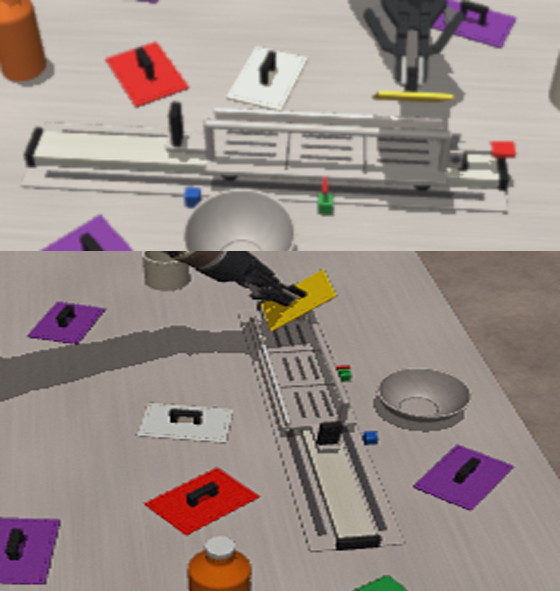

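Emit:
play_rows(
  plan=[7, 0, 7, 0, 0, 0, 7, 0, 7, 0, 0, 0, 7, 0, 7, 0, 0, 0, 7, 0, 7, 0, 0, 0, 7, 0, 7, 0, 0, 0, 0, 0, 0, 0, 0, 0],
)

```text
clock: 21.72
eef_pos: [0.628, 0.1822, 0.1179]
tool_rot: [-0.001, 0.925, -0.001, 0.381]
ft_force: [-0.5, -0.1, -0.5]
grip_width: 0.0128
```

Emit:
play_rows(
  plan=[3, 0, 0, 0, 0, 0, 3, 0, 0, 0, 0, 0, 3, 0, 0, 0, 0, 0, 0, 0, 0, 0, 0, 0],
)

```text
clock: 22.22
eef_pos: [0.6238, 0.1828, 0.115]
tool_rot: [-0.0, 0.923, -0.0, 0.384]
ft_force: [3.1, -0.4, 0.0]
grip_width: 0.0127
```

```bash
python3 chk.py k2.png
```

```text
22.225 [0.6238 0.1828 0.115 ] [[-0.705, -0.0, -0.709], [-0.0, 1.0, -0.0], [0.709, -0.0, -0.705]] [ 3.1 -0.4  0. ] 0.0127
```

View pics/k2.png

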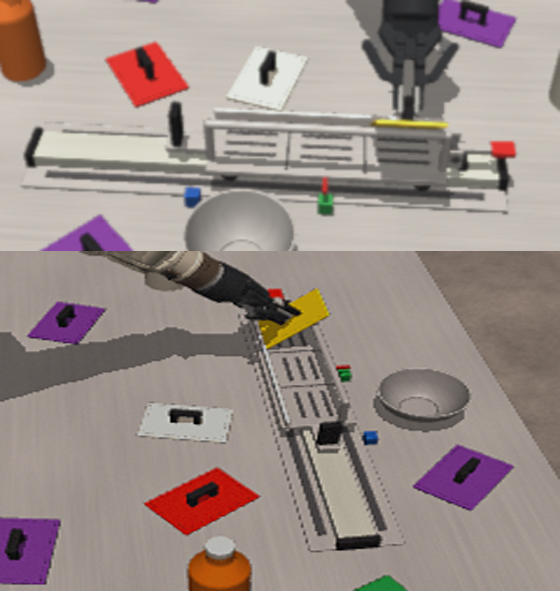

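Emit:
play_rows(
  plan=[1.4, 0, 1.4, 0, 0, 0, 1.4, 0, 1.4, 0, 0, 0, 0, 0, 0, 0, 0, 0],
)

```text
clock: 22.7
eef_pos: [0.6239, 0.1828, 0.1111]
tool_rot: [0.0, 0.923, -0.0, 0.384]
ft_force: [3.7, -0.4, 4.4]
grip_width: 0.0127
```

Emit:
play_rows(
  plan=[0, 0, 0, 0, 0, 0, 0, 0, 0, 0, 0, 0, 0, 0, 0, 0, 0, 0, 0, 0, 0, 0, 0, 0],
  hand=50,
)

```text
clock: 23.2
eef_pos: [0.6219, 0.1825, 0.1087]
tool_rot: [-0.001, 0.924, -0.001, 0.382]
ft_force: [-0.5, 0.6, -0.7]
grip_width: 0.0427
```

Emit:
play_rows(
  plan=[0, 0, -8, 0, 0, 0, 0, 0, -15, 0, 0, 0, 0, 0, -25, 0, 0, 0, 0, 0, -30, 0, 0, 0, 0, 0, -30, 0, 0, 0],
)

```text
clock: 23.82
eef_pos: [0.5448, 0.1825, 0.1871]
tool_rot: [-0.001, 0.924, -0.0, 0.382]
ft_force: [0.5, 0.8, 0.3]
grip_width: 0.043
```

```bash
python3 chk.py k3.png; cat > lean.py <<'E'
from h import *
import sys
# fit plane of coloured lid points on the carriage
for n in sys.argv[1:]:
    c=snap(n);P=cloud(c);hsv=cv2.cvtColor(c['frame'],cv2.COLOR_BGR2HSV);H,S,V=[hsv[...,i].astype(int) for i in range(3)]
    for nm,m in dict(yellow=(abs(H-28)<8)&(S>130),red=((H<8)|(H>172))&(S>150),white=(S<28)&(V>165)).items():
        m=m&(P[...,0]>.57)&(P[...,0]<.72)&(P[...,2]>.068)&(abs(P[...,1])<.26)
        k,l,st,ce=cv2.connectedComponentsWithStats(m.astype(np.uint8))
        if k<2: continue
        i=1+np.argmax(st[1:,4]);X=P[l==i]
        if len(X)<60: continue
        A=np.c_[X[:,0],X[:,1],np.ones(len(X))];a=np.linalg.lstsq(A,X[:,2],rcond=None)[0]
        print(n,nm,len(X),'tilt deg',np.degrees(np.arctan(np.hypot(a[0],a[1]))).round(1),'dz/dx,dz/dy',a[:2].round(2),'x',np.percentile(X[:,0],[1,99]).round(3),'y',np.percentile(X[:,1],[2,98]).round(3),'z',np.percentile(X[:,2],[1,99]).round(3))
E
python3 lean.py scene side wrist
```

```text
23.825 [0.5448 0.1825 0.1871] [[-0.708, -0.001, -0.707], [-0.001, 1.0, -0.001], [0.707, 0.0, -0.708]] [0.5 0.8 0.3] 0.043
scene yellow 101 tilt deg 39.4 dz/dx,dz/dy [ 0.82 -0.  ] x [0.65  0.689] y [0.138 0.222] z [0.111 0.143]
scene white 274 tilt deg 1.7 dz/dx,dz/dy [0.03 0.  ] x [0.662 0.674] y [-0.077  0.135] z [0.109 0.117]
side yellow 401 tilt deg 43.3 dz/dx,dz/dy [0.94 0.02] x [0.607 0.685] y [0.135 0.221] z [0.068 0.144]
wrist yellow 10673 tilt deg 44.4 dz/dx,dz/dy [ 0.98 -0.  ] x [0.609 0.681] y [0.14  0.225] z [0.069 0.14 ]
wrist white 698 tilt deg 12.1 dz/dx,dz/dy [ 0.22 -0.  ] x [0.661 0.666] y [-0.037  0.133] z [0.112 0.114]
```

View pics/k3.png

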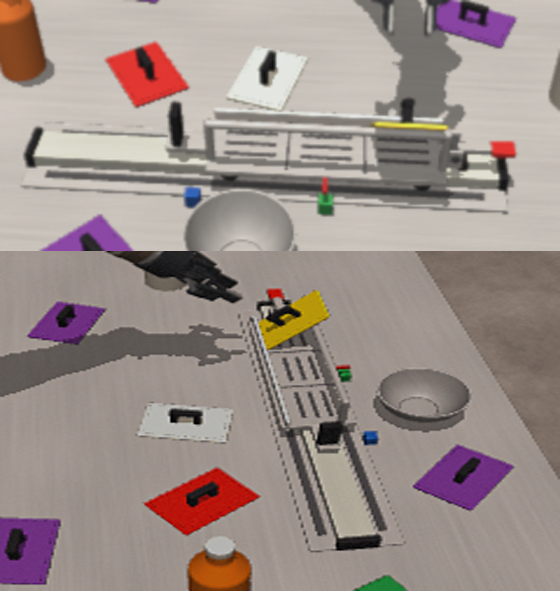

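```bash
python3 lids.py | grep -A1 white; python3 - <<'E'
from h import *
plan([([.51,.13,.21],Rt(180,25)),([.449,-.02,.16],Rt(165))],mm=45,rad=.12)
E
```

```text
scene white slab 706 [array([449.9, -16.9]), array([ 95. , 139.3]), np.float64(74.2)] z 0.0064
   handle 32 [ 0.456  -0.0169  0.0396] ax -14.8 [array([454.9, -16.4]), array([ 9.1, 47.1]), np.float64(73.8)]
--
side white slab 592 [array([450.1, -20.7]), array([ 93.6, 127.1]), np.float64(74.6)] z 0.0083
   handle 35 [ 0.4498 -0.0221  0.0418] ax -17.8 [array([449.4, -22.7]), array([13.4, 42. ]), np.float64(77.8)]
8 rows
2.7,-17.5,-14.4,0,0.116,0,4.4,-17.5,-13.9,-0.001,0.115,0.001,5.9,-17.4,-13.4,0,0.116,0,15.3,-30,3.9,0.011,0.087,0.052,13.3,-30.7,5.5,0.012,0.087,0.051,11.2,-31.2,6.9,0.011,0.086,0.052,8.9,-31.7,8.2,0.012,0.087,0.051,6.5,-32,9.2,0.011,0.087,0.052
```

Emit:
play_rows(
  plan=[2.7, -17.5, -14.4, 0, 0.116, 0, 4.4, -17.5, -14, 0, 0.115, 0, 6, -17.4, -13.4, 0, 0.116, 0, 15.3, -30, 4, 0.011, 0.087, 0.052, 13.3, -30.7, 5.5, 0.012, 0.087, 0.051, 11.2, -31.2, 7, 0.011, 0.086, 0.052, 9, -31.7, 8.2, 0.012, 0.087, 0.051, 6.5, -32, 9.2, 0.011, 0.087, 0.052, 0, 0, 0, 0, 0, 0],
  hand=80,
)

```text
clock: 25.3
eef_pos: [0.4489, -0.0218, 0.1585]
tool_rot: [0.132, 0.991, -0.001, -0.002]
ft_force: [-0.1, 0.6, 0.9]
grip_width: 0.0687
```

```bash
python3 wl.py white w8.png
```

```text
25.3 [ 0.4489 -0.0218  0.1585] [[-0.965, 0.262, -0.003], [0.262, 0.965, -0.001], [0.003, -0.002, -1.0]]
wrist white slab 6634 [array([446.8, -24.8]), array([ 72.6, 128.6]), np.float64(74.8)] z 0.0063
   handle 921 [ 0.4469 -0.0167  0.0395] ax -15.8 [array([447.9, -16.7]), array([13. , 46.9]), np.float64(74.6)]
```

View pics/w8.png

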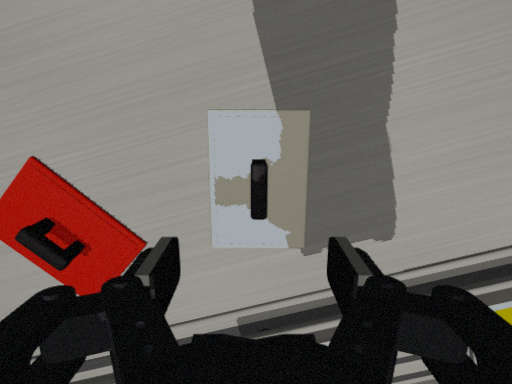

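Emit:
play_rows(
  plan=[0, 2, 30, 0, 0, 0, 0, 2, 30, 0, 0, 0, 0, 0, 30, 0, 0, 0, 0, 0, 25, 0, 0, 0, 0, 0, 17, 0, 0, 0, 0, 0, 0, 0, 0, 0],
)

```text
clock: 26.1
eef_pos: [0.4489, -0.0153, 0.0274]
tool_rot: [0.13, 0.992, -0.0, -0.001]
ft_force: [0.6, 0.2, 0.0]
grip_width: 0.0684
```

Emit:
play_rows(
  plan=[0, 0, 0, 0, 0, 0, 0, 0, 0, 0, 0, 0, 0, 0, 0, 0, 0, 0, 0, 0, 0, 0, 0, 0, 0, 0, 0, 0, 0, 0, 0, 0, 0, 0, 0, 0],
  hand=0,
)

```text
clock: 26.85
eef_pos: [0.4507, -0.0164, 0.0294]
tool_rot: [0.13, 0.991, -0.0, 0.001]
ft_force: [-0.9, 0.3, 5.7]
grip_width: 0.0129
```

```bash
python3 place.py .078
```

```text
[ 0.45074722 -0.01637039  0.02941063] [-0.966  0.259 -0.003]
13 rows
-0.1,0,-20,0,0,0,0,0,-20,0,0,0,-0.1,0,-20,0,0,0,-10,14,-20.1,-0.012,-0.086,-0.043,-12.2,13.8,-18.9,-0.011,-0.087,-0.042,-14.4,13.5,-17.7,-0.012,-0.086,-0.043,-16.4,12.9,-16.1,-0.011,-0.086,-0.042,-18.3,12.4,-14.6,-0.012,-0.086,-0.043,-20,11.8,-12.7,-0.011,-0.087,-0.042,-16.4,7.1,20.9,0,-0.065,0,-15,7.1,21.9,0,-0.066,0,-13.5,7.1,22.9,0,-0.065,0,-12,7.1,23.7,0,-0.066,0

down
5 rows
7.2,0,7.2,0,0,0,7.2,0,7.2,0,0,0,7.2,0,7.2,0,0,0,7.2,0,7.2,0,0,0,7.3,0,7.2,0,0,0

slide
4 rows
2.8,0,0,0,0,0,2.8,0,0,0,0,0,2.9,0,0,0,0,0,2.8,0,0,0,0,0
```

Emit:
play_rows(
  plan=[0, 0, -20, 0, 0, 0, 0, 0, -20, 0, 0, 0, 0, 0, -20, 0, 0, 0, -10, 14, -20, -0.012, -0.086, -0.043, -12.2, 13.8, -19, -0.011, -0.087, -0.042, -14.4, 13.5, -17.7, -0.012, -0.086, -0.043, -16.4, 13, -16, -0.011, -0.086, -0.042, -18.3, 12.4, -14.6, -0.012, -0.086, -0.043, -20, 11.8, -12.7, -0.011, -0.087, -0.042, -16.4, 7, 21, 0, -0.065, 0, -15, 7, 22, 0, -0.066, 0, -13.5, 7, 23, 0, -0.065, 0, -12, 7, 23.7, 0, -0.066, 0, 0, 0, 0, 0, 0, 0],
)

```text
clock: 28.6
eef_pos: [0.6263, 0.078, 0.1653]
tool_rot: [-0.0, 0.925, -0.0, 0.379]
ft_force: [-0.4, -1.1, -2.6]
grip_width: 0.0126
```

```bash
python3 chk.py k4.png
```

```text
28.6 [0.6263 0.078  0.1653] [[-0.713, -0.001, -0.702], [-0.0, 1.0, -0.001], [0.702, -0.0, -0.713]] [-0.4 -1.1 -2.6] 0.0126
```

View pics/k4.png

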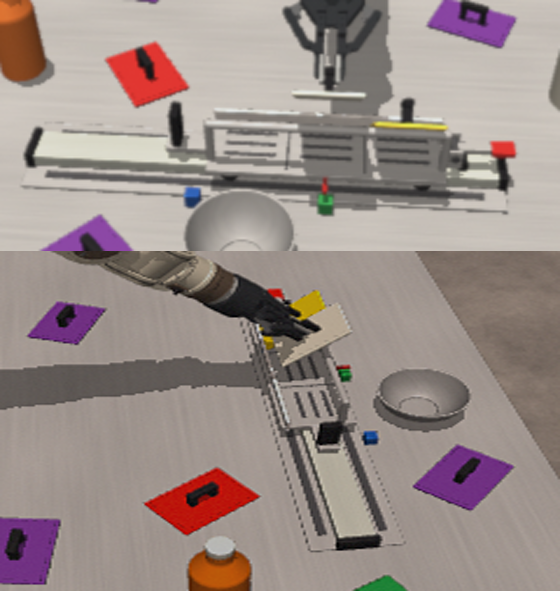

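Emit:
play_rows(
  plan=[6, 0, 7, 0, 0, 0, 6, 0, 7, 0, 0, 0, 6, 0, 7, 0, 0, 0, 6, 0, 7, 0, 0, 0, 6, 0, 7, 0, 0, 0, 0, 0, 0, 0, 0, 0],
)

```text
clock: 29.45
eef_pos: [0.6315, 0.078, 0.1224]
tool_rot: [0.0, 0.924, -0.0, 0.382]
ft_force: [-1.4, 0.4, 0.3]
grip_width: 0.0125
```

Emit:
play_rows(
  plan=[3, 0, 0, 0, 0, 0, 3, 0, 0, 0, 0, 0, 3, 0, 0, 0, 0, 0, 0, 0, 0, 0, 0, 0],
)

```text
clock: 29.95
eef_pos: [0.6246, 0.0779, 0.1158]
tool_rot: [0.0, 0.924, -0.0, 0.381]
ft_force: [-0.6, 0.4, -2.5]
grip_width: 0.0125
```

Emit:
play_rows(
  plan=[3, 0, 0, 0, 0, 0, 3, 0, 0, 0, 0, 0, 0, 0, 0, 0, 0, 0],
)

```text
clock: 30.32
eef_pos: [0.6216, 0.078, 0.1129]
tool_rot: [0.0, 0.924, 0.0, 0.383]
ft_force: [2.3, 0.3, -0.3]
grip_width: 0.0125
```

Contact with the lip begins; a little further down.

Emit:
play_rows(
  plan=[1.4, 0, 1.4, 0, 0, 0, 1, 0, 1, 0, 0, 0, 0, 0, 0, 0, 0, 0],
)

```text
clock: 30.7
eef_pos: [0.6219, 0.0781, 0.1119]
tool_rot: [0.0, 0.923, 0.0, 0.385]
ft_force: [-12.5, -0.1, 15.0]
grip_width: 0.0128
```

Emit:
play_rows(
  plan=[0, 0, 0, 0, 0, 0, 0, 0, 0, 0, 0, 0, 0, 0, 0, 0, 0, 0, 0, 0, 0, 0, 0, 0],
  hand=50,
)

```text
clock: 31.2
eef_pos: [0.6209, 0.078, 0.1084]
tool_rot: [0.0, 0.924, 0.0, 0.382]
ft_force: [0.7, 0.5, 0.3]
grip_width: 0.0427
```

Emit:
play_rows(
  plan=[0, 0, -8, 0, 0, 0, 0, 0, -15, 0, 0, 0, 0, 0, -25, 0, 0, 0, 0, 0, -30, 0, 0, 0, 0, 0, -30, 0, 0, 0],
)

```text
clock: 31.82
eef_pos: [0.5436, 0.0779, 0.1859]
tool_rot: [0.0, 0.924, 0.0, 0.382]
ft_force: [-0.3, 0.1, 0.1]
grip_width: 0.0426
```

```bash
python3 chk.py k5.png;python3 lean.py scene side wrist;python3 lids.py | grep -A1 red; python3 - <<'E'
from h import *
plan([([.51,-.03,.21],Rt(180,25)),([.449,-.212,.16],Rt(212.5))],mm=45,rad=.12)
E
```

```text
31.825 [0.5436 0.0779 0.1859] [[-0.708, 0.0, -0.706], [0.0, 1.0, 0.0], [0.706, -0.0, -0.708]] [-0.3  0.1  0.1] 0.0426
scene yellow 104 tilt deg 39.2 dz/dx,dz/dy [0.82 0.  ] x [0.65  0.689] y [0.139 0.222] z [0.11  0.143]
scene white 145 tilt deg 1.9 dz/dx,dz/dy [0.03 0.  ] x [0.663 0.675] y [-0.08   0.033] z [0.109 0.117]
side yellow 402 tilt deg 43.1 dz/dx,dz/dy [0.93 0.02] x [0.608 0.685] y [0.136 0.22 ] z [0.069 0.144]
wrist yellow 10223 tilt deg 44.3 dz/dx,dz/dy [0.98 0.  ] x [0.609 0.681] y [0.139 0.225] z [0.068 0.14 ]
wrist white 10197 tilt deg 45.2 dz/dx,dz/dy [1.01 0.02] x [0.61  0.681] y [-0.015  0.121] z [0.069 0.14 ]
scene red slab 679 [array([ 454.2, -209.7]), array([129.3,  88. ]), np.float64(33.0)] z 0.0064
   handle 38 [ 0.4575 -0.2097  0.0394] ax 30.6 [array([ 456.9, -210.6]), array([42.3, 11.5]), np.float64(32.1)]
--
side red slab 895 [array([ 450.2, -213.5]), array([128.3,  90. ]), np.float64(33.1)] z 0.0083
   handle 52 [ 0.451  -0.2147  0.0414] ax -149.2 [array([ 450.1, -214.6]), array([43.7, 12. ]), np.float64(29.7)]
9 rows
2.2,-36,-14.2,0,0.116,0,3.9,-36,-13.8,0,0.115,0,5.4,-35.9,-13.3,0,0.116,0,12.7,-30.3,3.3,-0.021,0.071,-0.093,15.3,-29.2,3.6,-0.02,0.07,-0.093,17.6,-27.6,4.2,-0.021,0.071,-0.093,19.8,-26,5,-0.02,0.071,-0.093,21.7,-24.2,5.9,-0.021,0.07,-0.093,23.4,-22.3,7.1,-0.021,0.071,-0.094
```

View pics/k5.png

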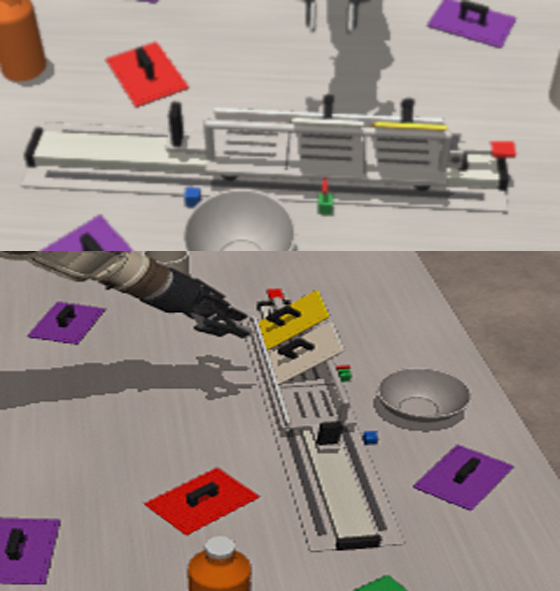

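Emit:
play_rows(
  plan=[2, -36, -14, 0, 0.116, 0, 4, -36, -14, 0, 0.115, 0, 5.4, -36, -13.3, 0, 0.116, 0, 12.7, -30.3, 3.3, -0.021, 0.071, -0.093, 15.3, -29.2, 3.6, -0.02, 0.07, -0.093, 17.6, -27.6, 4.2, -0.021, 0.071, -0.093, 19.8, -26, 5, -0.02, 0.071, -0.093, 21.7, -24.2, 5.9, -0.021, 0.07, -0.093, 23.4, -22.3, 7, -0.021, 0.071, -0.094, 0, 0, 0, 0, 0, 0],
  hand=80,
)

```text
clock: 33.42
eef_pos: [0.4492, -0.2134, 0.1585]
tool_rot: [-0.279, 0.96, 0.001, -0.001]
ft_force: [-0.1, 0.9, 0.2]
grip_width: 0.0682
```

```bash
python3 wl.py red w9.png
```

```text
33.425 [ 0.4492 -0.2134  0.1585] [[-0.845, -0.535, -0.002], [-0.535, 0.845, 0.002], [0.001, 0.003, -1.0]]
wrist red slab 12347 [array([ 449.5, -210.3]), array([129.1,  89.2]), np.float64(33.1)] z 0.0063
   handle 921 [ 0.448  -0.2112  0.0395] ax 33.2 [array([ 449.1, -210.8]), array([47.2, 13.2]), np.float64(32.7)]
```

View pics/w9.png

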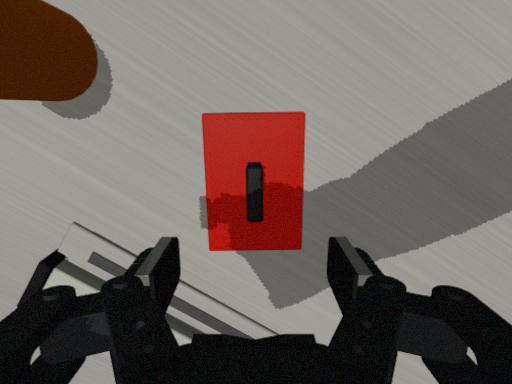

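Emit:
play_rows(
  plan=[-1, 1, 30, 0, 0, 0, -1, 0, 30, 0, 0, 0, 0, 0, 30, 0, 0, 0, 0, 0, 25, 0, 0, 0, 0, 0, 18, 0, 0, 0, 0, 0, 0, 0, 0, 0],
)

```text
clock: 34.22
eef_pos: [0.4492, -0.2085, 0.0266]
tool_rot: [-0.28, 0.96, 0.001, -0.0]
ft_force: [0.3, -0.5, 0.3]
grip_width: 0.0683
```

Emit:
play_rows(
  plan=[0, 0, 0, 0, 0, 0, 0, 0, 0, 0, 0, 0, 0, 0, 0, 0, 0, 0, 0, 0, 0, 0, 0, 0, 0, 0, 0, 0, 0, 0, 0, 0, 0, 0, 0, 0],
  hand=0,
)

```text
clock: 34.98
eef_pos: [0.4512, -0.2104, 0.0288]
tool_rot: [-0.28, 0.96, -0.0, 0.001]
ft_force: [-1.5, 1.0, 6.1]
grip_width: 0.0129
```

```bash
python3 place.py -.026
```

```text
[ 0.45115768 -0.2103641   0.02882584] [-0.843 -0.538 -0.002]
14 rows
0,0,-20,0,0,0,-0.1,-0.1,-20,0,0,0,0,0,-20,0,0,0,-19.5,9.5,-17.3,0.021,-0.072,0.079,-19.8,10.6,-16.1,0.021,-0.073,0.08,-20.1,12,-14.8,0.021,-0.072,0.079,-20.1,13.2,-13.7,0.021,-0.072,0.079,-20,14.5,-12.5,0.021,-0.073,0.079,-19.6,15.9,-11.4,0.021,-0.072,0.079,-19.2,17.1,-10.3,0.022,-0.073,0.08,-16.2,13.8,20.8,0,-0.065,0,-14.9,13.9,21.8,0,-0.066,0,-13.4,13.8,22.8,0,-0.065,0,-11.8,13.9,23.6,0,-0.065,0

down
5 rows
7.2,0,7.2,0,0,0,7.2,0,7.2,0,0,0,7.2,0,7.2,0,0,0,7.2,0,7.3,0,0,0,7.2,0,7.2,0,0,0

slide
4 rows
2.8,0,0,0,0,0,2.9,0,0,0,0,0,2.8,0,0,0,0,0,2.8,0,0,0,0,0
```

Emit:
play_rows(
  plan=[0, 0, -20, 0, 0, 0, 0, 0, -20, 0, 0, 0, 0, 0, -20, 0, 0, 0, -19.5, 9.5, -17.3, 0.021, -0.072, 0.079, -19.8, 10.6, -16, 0.021, -0.073, 0.08, -20, 12, -14.8, 0.021, -0.072, 0.079, -20, 13.2, -13.7, 0.021, -0.072, 0.079, -20, 14.5, -12.5, 0.021, -0.073, 0.079, -19.6, 16, -11.4, 0.021, -0.072, 0.079, -19.2, 17, -10.3, 0.022, -0.073, 0.08, -16.2, 13.8, 20.8, 0, -0.065, 0, -15, 13.9, 21.8, 0, -0.066, 0, -13.4, 13.8, 22.8, 0, -0.065, 0, -11.8, 13.9, 23.6, 0, -0.065, 0, 0, 0, 0, 0, 0, 0],
)

```text
clock: 36.85
eef_pos: [0.6253, -0.0248, 0.1655]
tool_rot: [-0.0, 0.926, 0.001, 0.379]
ft_force: [-0.3, 0.5, -1.9]
grip_width: 0.0129
```

```bash
python3 chk.py k6.png
```

```text
36.85 [ 0.6253 -0.0248  0.1655] [[-0.713, -0.0, -0.701], [-0.001, 1.0, 0.001], [0.701, 0.001, -0.713]] [-0.3  0.5 -1.9] 0.0129
```

View pics/k6.png

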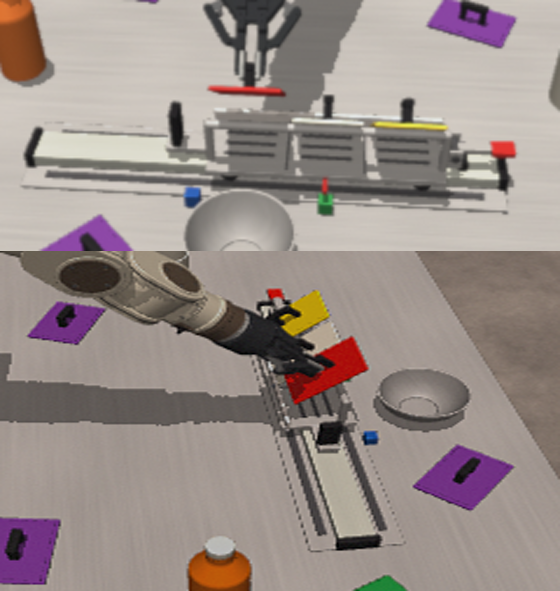

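Emit:
play_rows(
  plan=[6, 4, 7, 0, 0, 0, 6, 0, 7, 0, 0, 0, 6, 0, 7, 0, 0, 0, 6, 0, 7, 0, 0, 0, 6, 0, 7, 0, 0, 0, 0, 0, 0, 0, 0, 0],
)

```text
clock: 37.7
eef_pos: [0.6299, -0.0218, 0.1215]
tool_rot: [0.0, 0.925, 0.0, 0.38]
ft_force: [-0.4, -0.5, -1.8]
grip_width: 0.0124
```

Emit:
play_rows(
  plan=[3, 0, 0, 0, 0, 0, 3, 0, 0, 0, 0, 0, 3, 0, 0, 0, 0, 0, 2, 0, 0, 0, 0, 0, 0, 0, 0, 0, 0, 0],
)

```text
clock: 38.33
eef_pos: [0.6227, -0.0218, 0.1153]
tool_rot: [0.0, 0.924, 0.0, 0.382]
ft_force: [-0.5, 0.1, -2.1]
grip_width: 0.0129
```

Emit:
play_rows(
  plan=[2, 0, 0, 0, 0, 0, 2, 0, 0, 0, 0, 0, 0, 0, 0, 0, 0, 0],
)

```text
clock: 38.7
eef_pos: [0.6215, -0.0219, 0.114]
tool_rot: [0.0, 0.924, 0.0, 0.383]
ft_force: [3.5, -1.0, 0.3]
grip_width: 0.0127
```

Emit:
play_rows(
  plan=[1.4, 0, 1.4, 0, 0, 0, 0.8, 0, 0.8, 0, 0, 0, 0, 0, 0, 0, 0, 0],
)

```text
clock: 39.08
eef_pos: [0.6215, -0.0218, 0.1116]
tool_rot: [0.0, 0.923, 0.0, 0.384]
ft_force: [-0.5, 0.8, 7.8]
grip_width: 0.0128
```

Emit:
play_rows(
  plan=[0, 0, 0, 0, 0, 0, 0, 0, 0, 0, 0, 0, 0, 0, 0, 0, 0, 0, 0, 0, 0, 0, 0, 0],
  hand=50,
)

```text
clock: 39.58
eef_pos: [0.6196, -0.0217, 0.1088]
tool_rot: [0.0, 0.925, 0.0, 0.381]
ft_force: [-0.3, 0.0, 0.8]
grip_width: 0.0425
```

Emit:
play_rows(
  plan=[0, 0, -8, 0, 0, 0, 0, 0, -15, 0, 0, 0, 0, 0, -25, 0, 0, 0, 0, 0, -30, 0, 0, 0, 0, 0, -30, 0, 0, 0],
)

```text
clock: 40.2
eef_pos: [0.5427, -0.0217, 0.1866]
tool_rot: [0.0, 0.924, 0.0, 0.381]
ft_force: [-0.1, -0.9, -0.1]
grip_width: 0.043
```

```bash
python3 chk.py k7.png;python3 lean.py scene side wrist; python3 marks.py m7 | grep -v blue
```

```text
40.2 [ 0.5427 -0.0217  0.1866] [[-0.709, 0.001, -0.705], [0.0, 1.0, 0.0], [0.705, 0.0, -0.709]] [-0.1 -0.9 -0.1] 0.043
scene yellow 103 tilt deg 38.0 dz/dx,dz/dy [0.78 0.  ] x [0.651 0.69 ] y [0.138 0.222] z [0.112 0.142]
scene red 84 tilt deg 13.2 dz/dx,dz/dy [ 0.23 -0.  ] x [0.68  0.688] y [-0.061  0.02 ] z [0.135 0.142]
scene white 81 tilt deg 18.5 dz/dx,dz/dy [ 0.33 -0.02] x [0.679 0.688] y [0.037 0.12 ] z [0.137 0.143]
side yellow 397 tilt deg 43.4 dz/dx,dz/dy [0.95 0.02] x [0.607 0.685] y [0.136 0.221] z [0.069 0.144]
side red 516 tilt deg 43.3 dz/dx,dz/dy [0.94 0.03] x [0.607 0.683] y [-0.068  0.018] z [0.069 0.145]
wrist yellow 7827 tilt deg 44.9 dz/dx,dz/dy [1.   0.02] x [0.61  0.681] y [0.138 0.203] z [0.069 0.14 ]
wrist red 10565 tilt deg 44.5 dz/dx,dz/dy [0.98 0.  ] x [0.608 0.68 ] y [-0.064  0.021] z [0.069 0.14 ]
wrist white 9315 tilt deg 45.5 dz/dx,dz/dy [ 1.02 -0.01] x [0.61  0.681] y [0.036 0.121] z [0.069 0.141]
40.45 [ 0.544  -0.0218  0.1862] [ 0.706  0.    -0.708] [-0.2 -0.3 -0.5] 0.0432
scene green 53 [278.1 274.7] mean [0.7139 0.0796 0.0191] lo [0.703 0.071 0.006] hi [0.721 0.087 0.025]
scene red 83 [238.5 230.9] mean [ 0.6848 -0.0207  0.1392] lo [ 0.679 -0.064  0.132] hi [0.688 0.022 0.143]
scene red 82 [370.2 247.2] mean [0.6433 0.3136 0.0615] lo [0.631 0.3   0.054] hi [0.653 0.328 0.066]
scene red 17 [277.8 266.2] mean [0.7054 0.0773 0.0424] lo [0.693 0.076 0.04 ] hi [0.716 0.079 0.044]
side red 30 [277.5 145.7] mean [0.6376 0.3104 0.0645] lo [0.627 0.296 0.058] hi [0.649 0.326 0.069]
side red 612 [297.  204.1] mean [ 0.6412 -0.0309  0.102 ] lo [ 0.593 -0.069  0.047] hi [0.685 0.04  0.145]
```

View pics/k7.png

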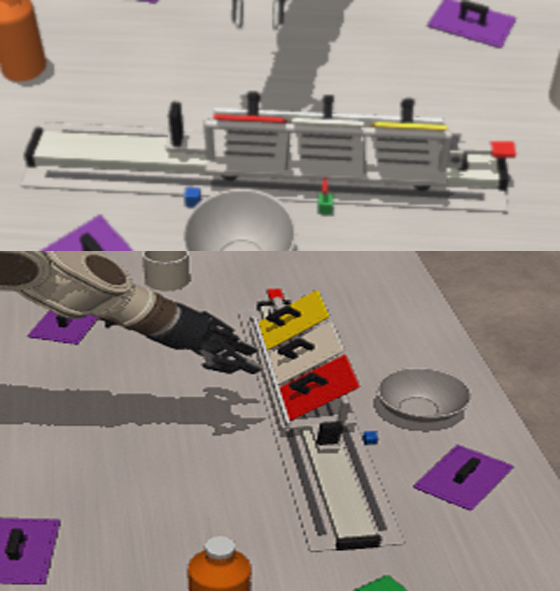

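```bash
python3 - <<'E'
from h import *
s=plan([([.54,.10,.24],Rt(150,10)),([.6385,.309,.20],Rt(90))],mm=40,rad=.12)
print('d');plan([([.6385,.309,.051],Rt(90))],s,mm=25)
E
```

```text
16 rows
-5.1,17.4,-5.9,0.023,0.085,0.072,-3.3,17.6,-6.8,0.022,0.085,0.073,-1.5,17.5,-7.3,0.023,0.084,0.072,0.5,17.5,-7.7,0.023,0.085,0.073,2.4,17.1,-8,0.023,0.085,0.072,4.3,16.7,-8.1,0.022,0.084,0.072,6.1,16.2,-8.1,0.023,0.085,0.073,3,25.1,6.3,0.018,0.01,0.116,5.7,24.7,5.9,0.017,0.01,0.116,8.6,24,5.5,0.018,0.01,0.116,11.2,22.9,5.2,0.018,0.011,0.116,13.8,21.6,5,0.017,0.01,0.116,16.1,19.9,4.7,0.018,0.01,0.116,18.3,18,4.6,0.017,0.01,0.116,20.2,15.9,4.5,0.018,0.01,0.116,21.8,13.5,4.4,0.018,0.01,0.116

d
6 rows
0,0,24.8,0,0,0,0,0,24.9,0,0,0,0,0,24.8,0,0,0,0.1,0,24.8,0,0,0,0,0,24.9,0,0,0,0,0,24.8,0,0,0
```

Emit:
play_rows(
  plan=[-5, 17.4, -6, 0.023, 0.085, 0.072, -3.3, 17.6, -6.8, 0.022, 0.085, 0.073, -1.5, 17.5, -7.3, 0.023, 0.084, 0.072, 0.5, 17.5, -7.7, 0.023, 0.085, 0.073, 2.4, 17, -8, 0.023, 0.085, 0.072, 4.3, 16.7, -8, 0.022, 0.084, 0.072, 6, 16.2, -8, 0.023, 0.085, 0.073, 3, 25, 6.3, 0.018, 0.01, 0.116, 5.7, 24.7, 6, 0.017, 0.01, 0.116, 8.6, 24, 5.5, 0.018, 0.01, 0.116, 11.2, 23, 5.2, 0.018, 0.011, 0.116, 13.8, 21.6, 5, 0.017, 0.01, 0.116, 16, 20, 4.7, 0.018, 0.01, 0.116, 18.3, 18, 4.6, 0.017, 0.01, 0.116, 20.2, 16, 4.5, 0.018, 0.01, 0.116, 21.8, 13.5, 4.4, 0.018, 0.01, 0.116, 0, 0, 0, 0, 0, 0],
  hand=100,
)

```text
clock: 42.68
eef_pos: [0.6389, 0.31, 0.1964]
tool_rot: [0.706, 0.708, -0.002, -0.0]
ft_force: [0.1, 0.3, 0.3]
grip_width: 0.0858
```

```bash
python3 look.py w10.png; python3 - <<'E'
from h import *
plan([([.6385,.309,.051],Rt(90))],mm=25)
E
```

```text
42.675 [0.6389 0.31   0.1964] [[-0.003, 1.0, -0.003], [1.0, 0.003, -0.002], [-0.002, -0.003, -1.0]] [ 0.45  0.71  0.62  1.49 -0.    2.02] [0.1 0.3 0.3] 0.08583695110812377
red 1008 [253.  180.8] med [0.6368 0.3157 0.062 ] lo [0.6257 0.2994 0.0596] hi [0.648  0.3305 0.0635]
6 rows
0.1,0,24.4,0,0,0,0,0.1,24.4,-0.001,0.001,0.001,0,0,24.4,0,0,0,0.1,0,24.4,-0.001,0.001,0.001,0,0,24.4,0,0,0,0,-0.1,24.4,0,0.001,0
```

View pics/w10.png

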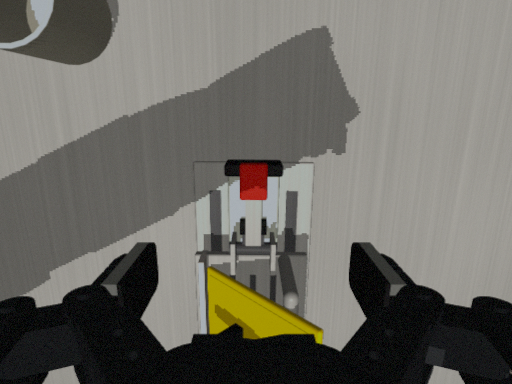

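Emit:
play_rows(
  plan=[0, 0, 24, 0, 0, 0, 0, 0, 24, 0, 0, 0, 0, 0, 24, 0, 0, 0, 0, 0, 24, 0, 0, 0, 0, 0, 25, 0, 0, 0, 0, 0, 25, 0, 0, 0, 0, 0, 0, 0, 0, 0],
)

```text
clock: 43.6
eef_pos: [0.6367, 0.3068, 0.0519]
tool_rot: [0.707, 0.707, -0.003, -0.0]
ft_force: [-0.2, 0.0, -0.1]
grip_width: 0.0855
```

Emit:
play_rows(
  plan=[0, 0, 0, 0, 0, 0, 0, 0, 0, 0, 0, 0, 0, 0, 0, 0, 0, 0, 0, 0, 0, 0, 0, 0, 0, 0, 0, 0, 0, 0, 0, 0, 0, 0, 0, 0],
  hand=0,
)

```text
clock: 44.35
eef_pos: [0.6386, 0.3091, 0.0558]
tool_rot: [0.707, 0.707, 0.0, 0.0]
ft_force: [-3.3, -0.5, 5.3]
grip_width: 0.0227
```

```bash
python3 - <<'E'
from arc import *
o=bot.get_obs();print(o['eef_pos']);M=Rt(90)
g=o['eef_pos']+[0,0,.008]
arc(g,0,.97,0,14,16,start=(o['eef_pos'],M))
E
```

```text
[0.6386406  0.30911222 0.0557802 ]
16 rows
-0.2,0,-3.6,0,0.015,0,-0.4,0,-3.5,0,0.016,0,-0.6,0,-3.5,0,0.015,0,-0.7,0,-3.5,0,0.015,0,-0.8,0,-3.5,0,0.015,0,-1.1,0,-3.4,0,0.016,0,-1.1,0,-3.3,0,0.015,0,-1.4,0,-3.3,0,0.015,0,-1.4,0,-3.2,0,0.015,0,-1.7,0,-3.1,0,0.016,0,-1.7,0,-3.1,0,0.015,0,-1.9,0,-3,0,0.015,0,-2,0,-2.8,0,0.016,0,-2.2,0,-2.8,0,0.015,0,-2.3,0,-2.7,0,0.015,0,-2.3,0,-2.5,0,0.015,0
```

Emit:
play_rows(
  plan=[-0.2, 0, -3.6, 0, 0.015, 0, -0.4, 0, -3.5, 0, 0.016, 0, -0.6, 0, -3.5, 0, 0.015, 0, -0.7, 0, -3.5, 0, 0.015, 0, -0.9, 0, -3.5, 0, 0.015, 0, -1.1, 0, -3.4, 0, 0.016, 0, -1.2, 0, -3.3, 0, 0.015, 0, -1.4, 0, -3.3, 0, 0.015, 0, -1.5, 0, -3.2, 0, 0.015, 0, -1.7, 0, -3.1, 0, 0.016, 0, -1.8, 0, -3.1, 0, 0.015, 0, -1.9, 0, -3, 0, 0.015, 0, -2.1, 0, -2.8, 0, 0.016, 0, -2.2, 0, -2.8, 0, 0.015, 0, -2.3, 0, -2.7, 0, 0.015, 0, -2.4, 0, -2.5, 0, 0.015, 0, 0, 0, 0, 0, 0, 0],
)

```text
clock: 46.48
eef_pos: [0.6383, 0.2809, 0.1019]
tool_rot: [0.702, 0.702, 0.086, -0.086]
ft_force: [-0.1, -1.0, -20.1]
grip_width: 0.0222
```

```bash
python3 marks.py m8;python3 lean.py side
```

```text
46.475 [0.6383 0.2809 0.1019] [-0.     0.241 -0.97 ] [ -0.1  -1.  -20.1] 0.0222
scene green 54 [278.1 274.7] mean [0.7133 0.0796 0.0187] lo [0.702 0.071 0.005] hi [0.72  0.087 0.025]
scene blue 49 [209.2 271.4] mean [ 0.7138 -0.0969  0.0187] lo [ 0.704 -0.105  0.003] hi [ 0.72  -0.089  0.024]
scene red 85 [238.4 230.9] mean [ 0.6846 -0.021   0.139 ] lo [ 0.679 -0.064  0.131] hi [0.69  0.022 0.144]
scene red 25 [366.3 231.8] mean [0.6454 0.295  0.1172] lo [0.631 0.284 0.109] hi [0.677 0.3   0.143]
scene red 16 [277.3 266.2] mean [0.7064 0.0769 0.0428] lo [0.694 0.074 0.04 ] hi [0.716 0.079 0.046]
side blue 33 [318.4 234.8] mean [ 0.7069 -0.1038  0.0199] lo [ 0.699 -0.111  0.006] hi [ 0.715 -0.09   0.027]
side red 35 [280.  141.2] mean [0.6406 0.2852 0.1076] lo [0.632 0.271 0.095] hi [0.649 0.299 0.117]
side red 615 [297.  204.3] mean [ 0.6413 -0.0314  0.102 ] lo [ 0.593 -0.071  0.051] hi [0.685 0.022 0.147]
side yellow 393 tilt deg 43.9 dz/dx,dz/dy [0.96 0.02] x [0.608 0.685] y [0.134 0.219] z [0.069 0.144]
side red 515 tilt deg 42.2 dz/dx,dz/dy [0.91 0.03] x [0.607 0.684] y [-0.069  0.018] z [0.069 0.145]
```

View pics/m8_a.png

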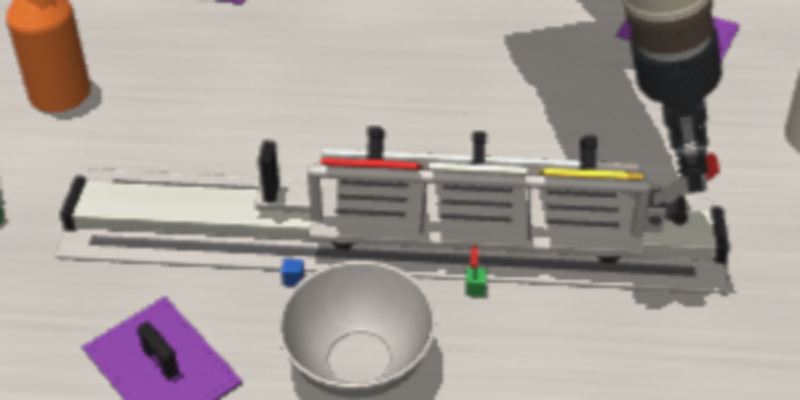

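View pics/m8_b.png

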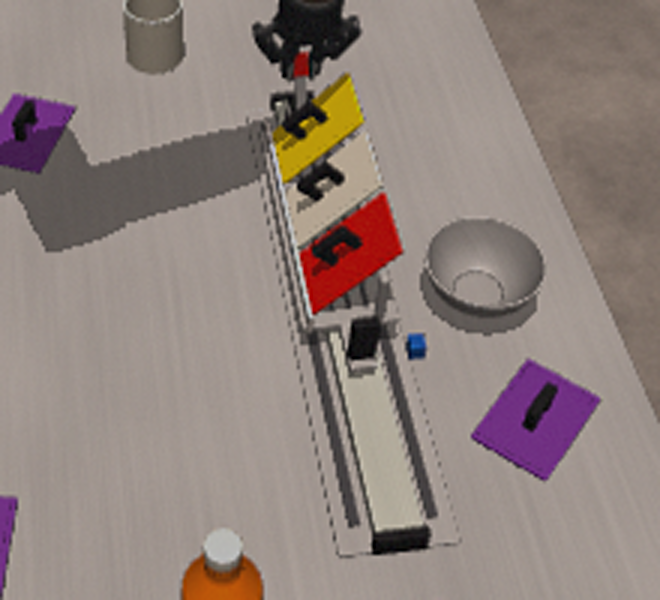

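Emit:
play_rows(
  plan=[-2, 0, -0.5, 0, 0, 0, -4, 0, -1, 0, 0, 0, -6, 0, -1.5, 0, 0, 0, -8, 0, -2, 0, 0, 0, -8, 0, -2, 0, 0, 0, -8, 0, -2, 0, 0, 0, -8, 0, -2, 0, 0, 0, -8, 0, -2, 0, 0, 0, -8, 0, -2, 0, 0, 0, -8, 0, -2, 0, 0, 0, -8, 0, -2, 0, 0, 0, -8, 0, -2, 0, 0, 0, -8, 0, -2, 0, 0, 0, -8, 0, -2, 0, 0, 0, -8, 0, -2, 0, 0, 0, -8, 0, -2, 0, 0, 0, -6, 0, -1.5, 0, 0, 0, -4, 0, -1, 0, 0, 0, -2, 0, -0.5, 0, 0, 0, 0, 0, 0, 0, 0, 0],
)

```text
clock: 49.12
eef_pos: [0.6378, 0.15, 0.1028]
tool_rot: [0.701, 0.702, 0.086, -0.087]
ft_force: [-4.6, 2.7, -15.5]
grip_width: 0.022
```

```bash
python3 marks.py m9;python3 lean.py side
```

```text
49.125 [0.6378 0.15   0.1028] [-0.001  0.243 -0.97 ] [ -4.6   2.7 -15.5] 0.022
scene green 54 [278.1 274.7] mean [0.7136 0.0796 0.019 ] lo [0.702 0.071 0.005] hi [0.721 0.087 0.026]
scene blue 55 [209.1 271. ] mean [ 0.7124 -0.0973  0.0187] lo [ 0.699 -0.106  0.003] hi [ 0.719 -0.089  0.026]
scene red 41 [313.7 228.9] mean [0.6414 0.1647 0.1159] lo [0.63  0.158 0.11 ] hi [0.651 0.171 0.121]
scene red 93 [186.8 228.4] mean [ 0.6816 -0.1486  0.137 ] lo [ 0.625 -0.192  0.088] hi [ 0.688 -0.107  0.143]
scene red 16 [226.6 263. ] mean [ 0.7037 -0.052   0.0426] lo [ 0.691 -0.055  0.039] hi [ 0.715 -0.05   0.046]
side red 38 [286.3 164.6] mean [0.6395 0.152  0.1105] lo [0.626 0.119 0.095] hi [0.647 0.164 0.155]
side red 745 [305.2 235.1] mean [ 0.6407 -0.1597  0.1021] lo [ 0.593 -0.201  0.048] hi [ 0.684 -0.109  0.146]
side yellow 457 tilt deg 44.1 dz/dx,dz/dy [0.97 0.02] x [0.608 0.684] y [0.005 0.091] z [0.069 0.145]
side red 629 tilt deg 42.5 dz/dx,dz/dy [0.92 0.03] x [0.607 0.683] y [-0.198 -0.112] z [0.069 0.143]
```

View pics/m9_a.png

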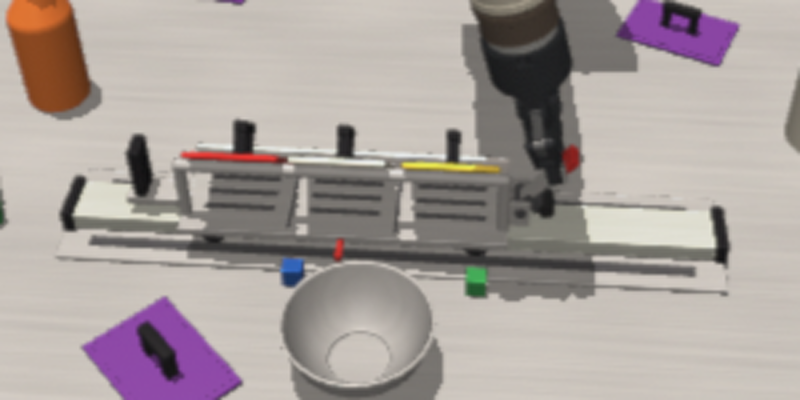

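Emit:
play_rows(
  plan=[-4, 0, -1, 0, 0, 0, -6, 0, -1.5, 0, 0, 0, -8, 0, -2, 0, 0, 0, -8, 0, -2, 0, 0, 0, -8, 0, -2, 0, 0, 0, -6, 0, -1.5, 0, 0, 0, -4, 0, -1, 0, 0, 0, 0, 0, 0, 0, 0, 0, 0, 0, 0, 0, 0, 0],
)

```text
clock: 50.4
eef_pos: [0.6376, 0.1042, 0.1028]
tool_rot: [0.702, 0.702, 0.086, -0.087]
ft_force: [-5.1, 2.1, -14.0]
grip_width: 0.0221
```

```bash
python3 marks.py m10;python3 lean.py side; python3 - <<'E'
from h import *
c=snap('scene')['frame'];cv2.imwrite('pics/z10.png',cv2.resize(c[240:300,150:290],(700,300),interpolation=cv2.INTER_NEAREST))
E
```

```text
50.4 [0.6376 0.1042 0.1028] [-0.001  0.242 -0.97 ] [ -5.1   2.1 -14. ] 0.0221
scene green 55 [278.2 275. ] mean [0.7144 0.0801 0.0186] lo [0.703 0.072 0.006] hi [0.723 0.087 0.025]
scene blue 50 [209.1 271.4] mean [ 0.7134 -0.0971  0.0184] lo [ 0.703 -0.105  0.003] hi [ 0.72  -0.089  0.025]
scene red 42 [295.7 228. ] mean [0.6416 0.1194 0.1164] lo [0.629 0.113 0.108] hi [0.655 0.125 0.121]
scene red 84 [169.9 227.6] mean [ 0.6806 -0.191   0.1361] lo [ 0.625 -0.239  0.089] hi [ 0.689 -0.153  0.143]
scene red 19 [208.9 262.2] mean [ 0.7039 -0.0975  0.0432] lo [ 0.693 -0.101  0.036] hi [ 0.714 -0.095  0.046]
side red 38 [289.  173.6] mean [0.6411 0.1078 0.108 ] lo [0.629 0.098 0.094] hi [0.648 0.118 0.124]
side red 800 [308.3 247.1] mean [ 0.6403 -0.2053  0.102 ] lo [ 0.593 -0.245  0.048] hi [ 0.684 -0.125  0.145]
side yellow 497 tilt deg 42.9 dz/dx,dz/dy [0.93 0.03] x [0.608 0.684] y [-0.04   0.047] z [0.069 0.144]
side red 677 tilt deg 43.6 dz/dx,dz/dy [0.95 0.02] x [0.606 0.683] y [-0.243 -0.157] z [0.069 0.143]
```

View pics/z10.png

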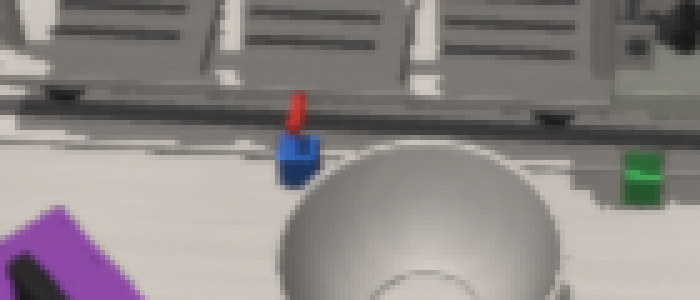

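```bash
python3 - <<'E'
from h import *
h=np.array([.6376,.0710,.055]);r=.0638
w=[]
n=18
for k in range(1,n+1):
    a=np.radians(60.6+(7.5-60.6)*k/n);T=Rt(90,0,14-14*k/n)
    G=h+r*np.array([0,np.cos(a),np.sin(a)]);w.append((G+T.apply([0,0,.008]),T,1))
a=np.radians(60.6);T=Rt(90,0,14)
plan(w,(h+r*np.array([0,np.cos(a),np.sin(a)])+T.apply([0,0,.008]),T))
E
```

```text
18 rows
2.2,0,2.3,0,-0.014,0,2.1,0,2.4,0,-0.013,0,2.1,0,2.5,0,-0.014,0,1.9,0,2.6,0,-0.013,0,1.9,0,2.6,0,-0.014,0,1.7,0,2.7,0,-0.013,0,1.6,0,2.8,0,-0.014,0,1.6,0,2.9,0,-0.014,0,1.4,0,2.9,0,-0.013,0,1.3,0,2.9,0,-0.014,0,1.2,0,3,0,-0.013,0,1.1,0,3.1,0,-0.014,0,0.9,0,3.1,0,-0.013,0,0.9,0,3.1,0,-0.014,0,0.7,0,3.2,0,-0.014,0,0.6,0,3.2,0,-0.013,0,0.5,0,3.3,0,-0.014,0,0.4,0,3.2,0,-0.013,0
```

Emit:
play_rows(
  plan=[-1, 0, 4, 0, 0, 0, 2.2, 0, 2.3, 0, -0.014, 0, 2.1, 0, 2.4, 0, -0.013, 0, 2.1, 0, 2.5, 0, -0.014, 0, 1.9, 0, 2.6, 0, -0.013, 0, 1.9, 0, 2.6, 0, -0.014, 0, 1.7, 0, 2.7, 0, -0.013, 0, 1.6, 0, 2.8, 0, -0.014, 0, 1.6, 0, 2.9, 0, -0.014, 0, 1.4, 0, 2.9, 0, -0.013, 0, 1.3, 0, 2.9, 0, -0.014, 0, 0, 0, 0, 0, 0, 0],
)

```text
clock: 52.1
eef_pos: [0.638, 0.1276, 0.0825]
tool_rot: [0.705, 0.707, 0.04, -0.038]
ft_force: [-16.9, 0.7, 13.4]
grip_width: 0.0222
```

```bash
python3 marks.py m11|grep -v side;python3 lean.py side
```

```text
52.1 [0.638  0.1276 0.0825] [ 0.003  0.111 -0.994] [-16.9   0.7  13.4] 0.0222
scene green 53 [278.  274.7] mean [0.7136 0.0795 0.0187] lo [0.703 0.071 0.006] hi [0.72  0.087 0.024]
scene blue 52 [209.1 271.2] mean [ 0.7129 -0.0974  0.0185] lo [ 0.7   -0.106  0.006] hi [ 0.72  -0.089  0.025]
scene red 83 [171.3 227.7] mean [ 0.6817 -0.187   0.137 ] lo [ 0.625 -0.234  0.089] hi [ 0.689 -0.149  0.144]
scene red 32 [304.9 235.7] mean [0.6416 0.1442 0.0909] lo [0.627 0.139 0.085] hi [0.651 0.15  0.096]
scene red 16 [210.1 262.4] mean [ 0.7041 -0.0942  0.0424] lo [ 0.693 -0.097  0.039] hi [ 0.715 -0.092  0.046]
side yellow 506 tilt deg 41.9 dz/dx,dz/dy [0.9  0.04] x [0.606 0.684] y [-0.037  0.051] z [0.069 0.144]
side red 669 tilt deg 43.3 dz/dx,dz/dy [0.94 0.02] x [0.606 0.683] y [-0.24  -0.153] z [0.068 0.143]
```

Emit:
play_rows(
  plan=[0, 0, 3, 0, -0.013, 0, 0.4, 0, 3.1, 0, -0.014, 0, 0.4, 0, 3.1, 0, -0.013, 0, 0.4, 0, 3.1, 0, -0.014, 0, 0.2, 0, 3.2, 0, -0.014, 0, 0.1, 0, 3.2, 0, -0.013, 0, 0, 0, 0, 0, 0, 0],
)

```text
clock: 53.12
eef_pos: [0.6381, 0.132, 0.064]
tool_rot: [0.706, 0.708, 0.013, -0.01]
ft_force: [-16.9, 3.7, 13.7]
grip_width: 0.022
```

```bash
python3 marks.py m12|grep -v side
```

```text
53.125 [0.6381 0.132  0.064 ] [ 0.003  0.033 -0.999] [-16.9   3.7  13.7] 0.022
scene green 52 [278.1 274.8] mean [0.7138 0.0796 0.0186] lo [0.703 0.072 0.004] hi [0.72  0.087 0.025]
scene blue 50 [209.1 271.4] mean [ 0.7138 -0.097   0.0188] lo [ 0.704 -0.105  0.006] hi [ 0.719 -0.089  0.025]
scene red 86 [170.2 227.6] mean [ 0.6816 -0.1898  0.137 ] lo [ 0.622 -0.236  0.086] hi [ 0.688 -0.152  0.144]
scene red 18 [306.2 242.1] mean [0.6424 0.149  0.0687] lo [0.63  0.146 0.065] hi [0.651 0.151 0.072]
scene red 17 [209.1 262.2] mean [ 0.7031 -0.0971  0.0423] lo [ 0.691 -0.099  0.039] hi [ 0.715 -0.095  0.045]
```

Emit:
play_rows(
  plan=[0, 0, 3, 0, -0.01, 0, 0, 0, 3, 0, -0.01, 0, 0, 0, 3, 0, -0.01, 0, 0, 0, 3, 0, 0, 0, 0, 0, 3, 0, 0, 0, 0, 0, 0, 0, 0, 0],
)

```text
clock: 53.98
eef_pos: [0.6384, 0.1337, 0.0554]
tool_rot: [0.706, 0.708, 0.005, -0.0]
ft_force: [-27.7, 7.1, 42.3]
grip_width: 0.0217
```

```bash
python3 marks.py m13|grep -v side
```

```text
53.975 [0.6384 0.1337 0.0554] [ 0.006  0.007 -1.   ] [-27.7   7.1  42.3] 0.0217
scene green 52 [278.1 274.8] mean [0.7137 0.0796 0.0185] lo [0.703 0.072 0.005] hi [0.72  0.087 0.025]
scene blue 49 [209.1 271.4] mean [ 0.7133 -0.0971  0.0184] lo [ 0.702 -0.106  0.004] hi [ 0.72  -0.089  0.028]
scene red 83 [170.5 227.6] mean [ 0.6805 -0.1895  0.1361] lo [ 0.625 -0.236  0.089] hi [ 0.688 -0.152  0.143]
scene red 11 [306.6 245.5] mean [0.6448 0.1507 0.0586] lo [0.632 0.149 0.052] hi [0.651 0.152 0.063]
scene red 17 [209.1 262.2] mean [ 0.7036 -0.0969  0.0424] lo [ 0.691 -0.1    0.039] hi [ 0.713 -0.094  0.046]
```

Emit:
play_rows(
  plan=[0, 0, -4, 0, 0, 0, 0, 0, -4, 0, 0, 0, 0, 0, 0, 0, 0, 0],
)

```text
clock: 54.45
eef_pos: [0.6382, 0.1329, 0.0569]
tool_rot: [0.706, 0.708, 0.003, -0.001]
ft_force: [-17.7, 5.3, 13.1]
grip_width: 0.0223
```

Emit:
play_rows(
  plan=[0, 0, 0, 0, 0, 0, 0, 0, 0, 0, 0, 0, 0, 0, 0, 0, 0, 0, 0, 0, -10, 0, 0, 0, 0, 0, -30, 0, 0, 0, 0, 0, -40, 0, 0, 0, 0, 0, -40, 0, 0, 0, 0, 0, -40, 0, 0, 0],
  hand=100,
)

```text
clock: 55.45
eef_pos: [0.639, 0.1295, 0.2115]
tool_rot: [0.707, 0.707, -0.0, 0.002]
ft_force: [0.4, 1.1, -0.0]
grip_width: 0.0855
```

```bash
python3 marks.py m14;python3 lean.py side wrist; python3 chk.py k8.png; python3 look.py w11.png
```

```text
55.45 [0.639  0.1295 0.2115] [ 0.002 -0.003 -1.   ] [ 0.4  1.1 -0. ] 0.0855
scene green 51 [278.1 274.9] mean [0.7141 0.0798 0.0188] lo [0.702 0.072 0.006] hi [0.72  0.087 0.025]
scene blue 50 [209.1 271.4] mean [ 0.7135 -0.0971  0.0185] lo [ 0.703 -0.105  0.006] hi [ 0.72  -0.089  0.024]
scene red 86 [169.4 227.6] mean [ 0.681  -0.1921  0.1366] lo [ 0.623 -0.24   0.088] hi [ 0.688 -0.153  0.143]
scene red 82 [302.  243.7] mean [0.6416 0.1386 0.0612] lo [0.626 0.123 0.055] hi [0.653 0.152 0.065]
scene red 19 [208.9 262.2] mean [ 0.7037 -0.0976  0.043 ] lo [ 0.695 -0.102  0.04 ] hi [ 0.714 -0.095  0.046]
side red 41 [285.5 177.6] mean [0.6365 0.1337 0.0633] lo [0.625 0.12  0.056] hi [0.649 0.15  0.07 ]
side red 805 [308.4 247. ] mean [ 0.6406 -0.2052  0.1022] lo [ 0.592 -0.246  0.046] hi [ 0.686 -0.154  0.146]
side yellow 511 tilt deg 40.9 dz/dx,dz/dy [0.86 0.05] x [0.607 0.684] y [-0.04   0.047] z [0.07  0.144]
side red 666 tilt deg 43.7 dz/dx,dz/dy [0.96 0.01] x [0.608 0.683] y [-0.244 -0.157] z [0.069 0.144]
wrist yellow 4197 tilt deg 48.3 dz/dx,dz/dy [0.76 0.83] x [0.61  0.683] y [-0.004  0.053] z [0.069 0.276]
55.65 [0.6396 0.1297 0.2111] [[0.0, 1.0, -0.003], [1.0, -0.0, 0.004], [0.004, -0.003, -1.0]] [-0.1  0.1 -1.2] 0.0855
55.75 [0.6382 0.1294 0.2084] [[0.0, 1.0, -0.001], [1.0, -0.0, -0.004], [-0.004, -0.001, -1.0]] [ 0.2   0.57  0.4   1.41 -0.    1.77] [ 0.7 -0.2  0.2] 0.08534228930772107
green 287 [320.1 219.8] med [0.7069 0.0805 0.0217] lo [0.6992 0.0711 0.0191] hi [0.7156 0.0896 0.0232]
red 904 [252.5 172. ] med [0.6364 0.1399 0.0611] lo [0.6249 0.1243 0.0591] hi [0.647  0.1546 0.0626]
```

View pics/k8.png

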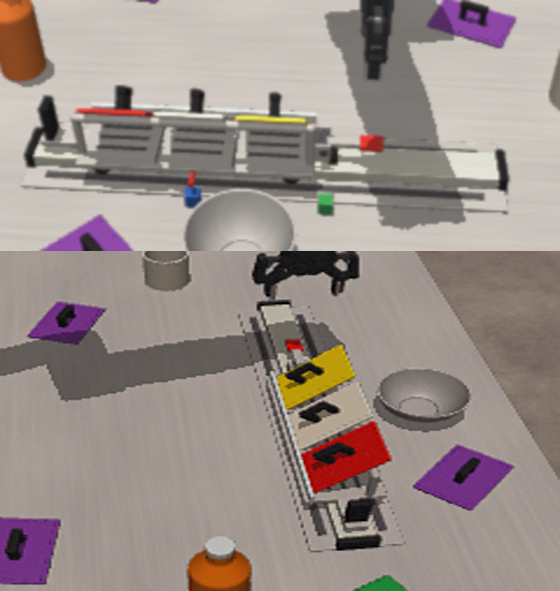

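View pics/w11.png

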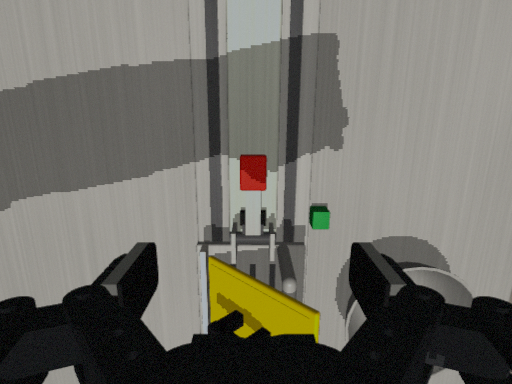

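Emit:
play_rows(
  plan=[0, 0, 0, 0, 0, 0, 0, 0, 0, 0, 0, 0, 0, 0, 0, 0, 0, 0, 0, 0, 0, 0, 0, 0],
)

```text
clock: 56.3
eef_pos: [0.6387, 0.1297, 0.2094]
tool_rot: [0.707, 0.707, -0.001, 0.001]
ft_force: [0.5, 0.4, 0.2]
grip_width: 0.0854
```

```bash
python3 marks.py m15 | grep scene; python3 -c "
from workcell import bot
print(bot.job_done())"
```

```text
scene green 51 [278.1 274.9] mean [0.7142 0.0798 0.0189] lo [0.702 0.072 0.006] hi [0.722 0.087 0.026]
scene blue 50 [209.1 271.4] mean [ 0.7133 -0.0971  0.0183] lo [ 0.703 -0.106  0.002] hi [ 0.72  -0.089  0.026]
scene red 85 [169.5 227.6] mean [ 0.6809 -0.1919  0.1364] lo [ 0.625 -0.239  0.089] hi [ 0.689 -0.153  0.143]
scene red 83 [301.9 243.8] mean [0.6413 0.1384 0.0608] lo [0.627 0.123 0.052] hi [0.654 0.152 0.065]
scene red 19 [208.9 262.2] mean [ 0.7036 -0.0976  0.0428] lo [ 0.692 -0.1    0.039] hi [ 0.714 -0.095  0.047]
the job is handed in; nothing more can be done
None
```

The job is handed in at about 56 s. The carriage stands braked at the blue mark with the yellow, white and red lids leaning side by side on it. I worked the brake and slid the carriage by gripping the pedal.

- **Pointer:** it stands within about 1 mm of the blue mark (y −0.0976 against −0.0971 m, scene camera). At the green mark it stood about 2 mm short.
- **Brake:** the pedal top is back at 61 mm above the bench, the same height as after the first lock. It met a hard stop when pressed.
- **Lids:** yellow and red lean at about 41° and 44° in the last side-camera check. White was at about 45° when last measured at the green mark. In the final pictures it still leans in line with the others, but I did not measure its angle again.
- **Bystanders:** I never moved the bottle, mug, scrub block or bowl. The arm stands clear of everything.

**Failed or disagreeing:**
- The first kick-down at the green mark dragged the carriage about 8 mm, to roughly 5 mm past the mark. The lever also stopped short of fully down. I lifted it a little, recentred the carriage and locked it properly before loading.
- The scene, side and wrist cameras disagreed by up to about 6 mm in absolute position. I compared the pointer with the marks within one camera only.
- The scene camera's tilt fits, and the last wrist one for yellow (48°), were unreliable because little of each lid was visible, so I went by the clearer views.

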